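# Load the bottle mixer with the filled bottles only

### The job

Some of the identical white bottles on the bench are filled and some are empty, which only their weight in the grip tells: stand the filled ones upright on the mixer's black platform and the empties upright on the grey mat, and turn the mixer's numbered sleeve to 6. Only when all bottles are sorted and the sleeve is set, push the mixer's start switch fully over to on (away from the mixer's front). Leave the petri dish and the timer where they are.

Things in the scene. Friction and masses are not known exactly. Their poses are not given: they have to be found in the camera images.
- mixer: bench bottle mixer, a white box fixed to the table, 120 (x) x 320 (y) x 45 mm high. Origin: centre of its underside; z up, long axis y, its front long side faces -x. In its own frame: numbered sleeve on the deck at the -y end, rubber platform in the middle, switch on the deck at the +y end.
- mixer_platform (a point): centre of the top of the flat black rubber platform of the mixer, 112 (x) x 186 (y) mm (47 mm above the table, 2 mm above the deck; axes as the mixer's). It has no rim; it holds three bottles in a row along y (65 mm apart).
- sleeve (a joint): numbered upright sleeve of the mixer, rad: 0 at mark 0, growing clockwise seen from above, one mark every 0.524 rad (30 degrees) up to mark 9 at 4.71 (end stop), so mark 6 is 3.14. A light detent (about 0.05 N m) draws it to the nearest mark and holds it. Its white pointer line points, in the mixer's frame, 135 degrees counter-clockwise from +x at mark 0 and to -45 degrees (far right) at mark 6.
- sleeve_grip (a point): point on the sleeve's vertical axis at the height to grip, 45 mm above the mixer's deck (90 mm above the table). The sleeve is a black knurled cylinder of 36 mm diameter, plain from 12 to 64 mm above the deck, gripped from above at any yaw; digits 0 to 9 stand on a metal ring round its foot, its white pointer line is on its top and skirt.
- switch (a joint): toggle of the mixer's start switch, rad: 0 = off, leaning to the front (mixer's -x), 1.0 = on, leaning to the back (mixer's +x). It stays where it is left and takes about 1.5 N at the tip to push over.
- switch_tip (a point): tip of the black start toggle (lever 55 mm long, hinged close above the deck); it moves in the mixer's x direction, about 50 mm from off to on.
- mat: flat grey plastic mat for the empties; origin at the centre of its underside, axes as its top point's.
- mat_top (a point): centre of the top (2 mm above the table) of the flat grey mat for empties, fixed to the table, 120 (x) x 224 (y) mm, no rim, a thin white line across each end; z up, long axis y. It holds three bottles in a row along y.
- bottle_a_mid (a point): middle (42 mm above the foot; z along the axis) of a closed white opaque bottle: body 50 mm in diameter and 65 mm high, screw cap 42 mm in diameter, 84 mm in all. All look alike; a filled one weighs 0.27 to 0.37 kg, an empty one 0.05 to 0.07 kg (mostly low down); the letter tells nothing. Five or six of bottle_a to bottle_f are there (an absent one has no pose).
- bottle_a: the same bottle; origin at the centre of its foot.
- bottle_b_mid (a point): middle (42 mm above the foot; z along the axis) of a closed white opaque bottle: body 50 mm in diameter and 65 mm high, screw cap 42 mm in diameter, 84 mm in all. All look alike; a filled one weighs 0.27 to 0.37 kg, an empty one 0.05 to 0.07 kg (mostly low down); the letter tells nothing. Five or six of bottle_a to bottle_f are there (an absent one has no pose).
- bottle_b: the same bottle; origin at the centre of its foot.
- bottle_c_mid (a point): middle (42 mm above the foot; z along the axis) of a closed white opaque bottle: body 50 mm in diameter and 65 mm high, screw cap 42 mm in diameter, 84 mm in all. All look alike; a filled one weighs 0.27 to 0.37 kg, an empty one 0.05 to 0.07 kg (mostly low down); the letter tells nothing. Five or six of bottle_a to bottle_f are there (an absent one has no pose).
- bottle_c: the same bottle; origin at the centre of its foot.
- bottle_d_mid (a point): middle (42 mm above the foot; z along the axis) of a closed white opaque bottle: body 50 mm in diameter and 65 mm high, screw cap 42 mm in diameter, 84 mm in all. All look alike; a filled one weighs 0.27 to 0.37 kg, an empty one 0.05 to 0.07 kg (mostly low down); the letter tells nothing. Five or six of bottle_a to bottle_f are there (an absent one has no pose).
- bottle_d: the same bottle; origin at the centre of its foot.
- bottle_e_mid (a point): middle (42 mm above the foot; z along the axis) of a closed white opaque bottle: body 50 mm in diameter and 65 mm high, screw cap 42 mm in diameter, 84 mm in all. All look alike; a filled one weighs 0.27 to 0.37 kg, an empty one 0.05 to 0.07 kg (mostly low down); the letter tells nothing. Five or six of bottle_a to bottle_f are there (an absent one has no pose).
- bottle_e: the same bottle; origin at the centre of its foot.
- bottle_f_mid (a point): middle (42 mm above the foot; z along the axis) of a closed white opaque bottle: body 50 mm in diameter and 65 mm high, screw cap 42 mm in diameter, 84 mm in all. All look alike; a filled one weighs 0.27 to 0.37 kg, an empty one 0.05 to 0.07 kg (mostly low down); the letter tells nothing. Five or six of bottle_a to bottle_f are there (an absent one has no pose).
- bottle_f: the same bottle; origin at the centre of its foot.
- dish: bystander: clear petri dish of 60 mm diameter, 16 mm high, origin under its centre; leave it alone.
- timer: bystander: small white bench timer, 60x66x17 mm, origin under its centre; leave it alone.

How it is judged:
By the outcome, as a careful person would: the job done as asked, in the order asked, and still so for the second after the job is handed in, with the robot touching nothing.
Of bottle_a, bottle_b, bottle_c, bottle_d, bottle_e, bottle_f only 5 to 6 are there at a start; the rules pass over those that are not, and their reading is None.
At some moment in a run one of bottle_a, bottle_b, bottle_c, bottle_d, bottle_e, bottle_f may be knocked a few centimetres aside while the robot is not near it.
It also fails if it takes over 192 s, if anything falls off the work surface, if the arm or the gripper's body presses on something with over 40 N, if the wrist force passes 120 N, or if a joint passes its speed limit or range.

### The arm

A 6-joint arm with a two-finger parallel gripper is mounted at the origin on a cart in front of the work surface, level with it; the furniture and walls round the work are solid. World frame = base frame: x ahead of the robot, y to its left, z up, the work surface at z = 0. Lengths are in m, angles in rad, forces in N, time in s.
With the tool pointing down it reaches from about 0.25 to 0.775 m from the base axis. Payload 4 kg.
Tool frame: the origin (TCP) lies midway between the tips of the shut fingers; the grasp point (between the pads) lies 19 mm behind it; z points along the fingers, x is the direction in which the jaws open and shut, and the axes are right-handed (so a half turn about z gives the same grasp; the last joint's range is limited). The gripper opens to 94 mm and grips with 3 to 60 N. Pads are 16 mm wide; open, the fingers measure 119 mm over their backs; the gripper's body (75 mm by 177 mm) begins 78 mm behind the grasp point.
Start: joints at [1.049, 0.087, 1.371, -0, 1.684, -0.103], TCP at [0.224, 0.502, 0.206] pointing down, gripper open.
Joint ranges: [-3.1, 3.1], [-0.76, 2.03], [0.27, 2.55], [-1.08, 4.22], [0.17, 2.65], [-2.57, 2.57]. Speed limits (rad/s): [2.79, 2.79, 3.14, 3.14, 3.14, 3.14].

### API

Orientations are given as [roll, pitch, yaw] about the fixed x, y, z axes, in that order (R = Rz(yaw) Ry(pitch) Rx(roll)).
In Python, from bench import robot, eyes, close_job gives the robot as it stands.
- The arm moves only by the shell command python3 -m jog 'ROWS'. ROWS is JSON, a list of rows, each a list of 3 entries, a list of its own where there are three numbers: the turn, a rotation vector about the tool's x, y, z in degrees, then the shift along the tool's x, y, z in mm, then the closure, from -1 (fully open) to 1 (shut). In form: [[[wx, wy, wz], [x, y, z], claw], ...]. A call has 1 to 5 rows; each row is the pose to reach, as a shift and turn from the pose commanded when the call began, along the tool's axes at that moment; what a row does not reach only later rows make up. A row lasts 1/10 s, in which the tool goes at most 50 mm and 8.59 degrees, less where a joint would pass 70% of its speed; a pose out of reach is approached as far as the arm can. A call with a gripper value outside its range is refused whole. The fingers move at their own pace and stop on an object; the grip force is fixed at half the most. Time passes only in rows, so rows that repeat a pose let the fingers close. It gives the time, the measured TCP pose, the force and the opening at its end, in the units of the state.
- robot.get_obs(): the state, without advancing time (a new reading comes with each control period).
- eyes.snapshot(name): name is "side" or "top" or "wrist"; returns (picture, depth): 480x640x3 uint8, red, green, blue; 480x640 float32, m along the optical axis (not along the pixel's ray), 0 where there is no reading.
- eyes.camera_params(name): a dict with "mtx" (3x3 intrinsics, pixels), "world_to_cam" (4x4, takes a point from world to camera coordinates). Camera axes: x right, y up, looking along -z (the intrinsics and any distortion apply to the point x, -y, -z); pixel columns grow to the right and rows downward; lengths in m; the calibration is good to about 2 mm. The wrist camera is an equidistant fisheye: a pixel r from the principal point sees the ray r / f radians off the axis. A picture is of the moment at which its call begins: read the wrist's pose just before it. camera_params takes no time and is no camera call; for the wrist camera it gives the pose at the moment of the call.
- close_job(): hands the job in, once; it reports no verdict.
The state is a dict: "time": time; "joint_positions": joint angles; "qvel": joint speeds; "joint_torque": joint torques, N m; "tool_pos": TCP position; "ee_rot": TCP orientation; "wrist_force": force on the tool from outside, world axes, zero at the start; "wrist_torque": the same for the moment, N m; "width": finger opening in m.
Only numpy, scipy, OpenCV 4.12 (cv2) and the standard library are available. Lean on these libraries where they do the work, as an engineer would, in place of code of your own. Each camera call takes 0.05 s, during which the arm holds its last target. There are 200 camera calls.

## Working session

There is one attempt and no reset: what is moved stays moved. The work goes in short steps, Python scripts to look and compute and a shell command to move; the robot and the scene stay as the last step left them, time stands still between calls to the robot, and variables do not carry over. Pictures are saved under pics/ and viewed, about 12 in all and at most 16, crops included, and the job is handed in when it is done.

```bash
ls; mkdir -p pics
cat > h.py <<'E'
import numpy as np, cv2
from bench import robot, eyes, close_job
def w2c(name): 
    p=eyes.camera_params(name); return np.array(p["mtx"]),np.array(p["world_to_cam"])
def cloud(name,d):
    K,T=w2c(name); v,u=np.mgrid[0:480,0:640]
    X=np.stack([(u-K[0,2])/K[0,0]*d,-(v-K[1,2])/K[1,1]*d,-d,np.ones_like(d)],-1)
    return (X@np.linalg.inv(T).T)[...,:3]
E
python3 - <<'E'
from h import *
for n in("top","side"):
    p,d=eyes.snapshot(n); cv2.imwrite(f"pics/{n}0.png",p[...,::-1]); np.save(f"{n}0.npy",cloud(n,d)); print(n,eyes.camera_params(n))
o=robot.get_obs();print(o)
E
```

```text
pics
top {'mtx': array([[455.00492122,   0.        , 312.1414301 ],
       [  0.        , 455.00492122, 242.12692647],
       [  0.        ,   0.        ,   1.        ]]), 'world_to_cam': array([[ 0.02420681, -0.99943482,  0.02332515,  0.13586729],
       [ 0.98514223,  0.02781586,  0.16947292, -0.540416  ],
       [-0.17002595,  0.01887619,  0.98525878, -0.87056996],
       [ 0.        ,  0.        ,  0.        ,  1.        ]])}
side {'mtx': array([[605.17038073,   0.        , 315.87370648],
       [  0.        , 605.17038073, 240.37916766],
       [  0.        ,   0.        ,   1.        ]]), 'world_to_cam': array([[-0.90143391, -0.43290537,  0.00313957,  0.54735665],
       [ 0.29597261, -0.61097545,  0.73424057, -0.11945121],
       [-0.31593849,  0.66279857,  0.67888211, -1.40826578],
       [ 0.        ,  0.        ,  0.        ,  1.        ]])}
{'time': 0.1, 'joint_positions': array([ 1.04890992e+00,  8.78554904e-02,  1.37208398e+00, -1.93445197e-06,
        1.68356747e+00, -1.03084413e-01]), 'qvel': array([ 0.00092993, -0.00020995, -0.00267486,  0.00080409, -0.00078553,
       -0.00021501]), 'joint_torque': array([ 2.35359345e-03, -3.41251910e+01, -3.03302479e+01,  7.19101494e-02,
        3.03654245e-02, -1.02109166e-04]), 'tool_pos': array([0.22342301, 0.50205045, 0.20444491]), 'ee_rot': array([-3.14139758e+00,  1.90432594e-03,  1.15199430e+00]), 'wrist_force': array([ 0.05529186,  0.08564897, -0.68170813]), 'wrist_torque': array([ 0.01149145, -0.01499069, -0.02214808]), 'width': 0.09392208189236499}
```

View pics/top0.png

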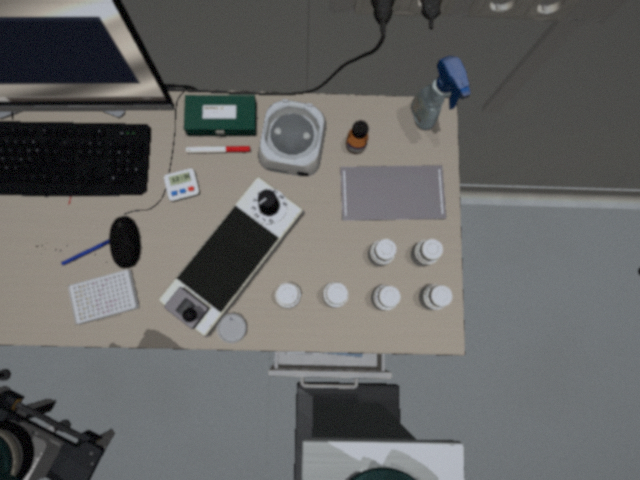

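View pics/side0.png

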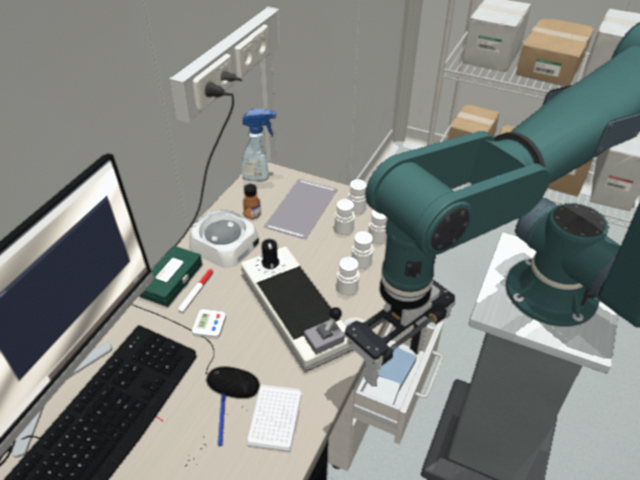

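Run:
```python
from h import *
for n in("top","side"):
    c=np.load(n+"0.npy")
    m=((c[...,2]>.074)&(c[...,2]<.095)&(c[...,0]<.85)&(c[...,0]>.15)).astype(np.uint8)
    k,l,s,_=cv2.connectedComponentsWithStats(m)
    for i in range(1,k):
        if s[i,4]>60:
            P=c[l==i]; print(n,s[i],P.min(0).round(3),P.max(0).round(3),np.median(P,0).round(3), ((P.min(0)+P.max(0))/2).round(3))
```

```text
top [421  91  21  23 191] [ 0.807 -0.108  0.074] [ 0.85  -0.066  0.095] [ 0.818 -0.08   0.082] [ 0.828 -0.087  0.084]
top [ 266  105   53   50 1981] [0.709 0.144 0.074] [0.815 0.25  0.094] [0.758 0.197 0.085] [0.762 0.197 0.084]
top [352 121  17  18 248] [0.747 0.044 0.075] [0.779 0.076 0.095] [0.76  0.061 0.091] [0.763 0.06  0.085]
top [375 239  22  22 362] [ 0.5   -0.012  0.075] [0.54  0.029 0.088] [0.52  0.008 0.083] [0.52  0.008 0.081]
top [422 239  21  22 363] [ 0.502 -0.101  0.075] [ 0.543 -0.062  0.087] [ 0.523 -0.081  0.083] [ 0.523 -0.082  0.081]
top [277 283  22  23 366] [0.409 0.175 0.075] [0.45  0.215 0.088] [0.429 0.195 0.083] [0.43  0.195 0.082]
top [327 283  22  22 372] [0.413 0.08  0.075] [0.453 0.12  0.087] [0.433 0.101 0.083] [0.433 0.1   0.081]
top [430 285  23  22 383] [ 0.414 -0.118  0.074] [ 0.455 -0.077  0.089] [ 0.433 -0.097  0.083] [ 0.434 -0.098  0.082]
top [379 286  22  22 380] [ 0.41  -0.019  0.075] [0.45  0.021 0.088] [0.43  0.002 0.083] [0.43  0.001 0.081]
top [176 299  19  17 142] [0.386 0.371 0.074] [0.416 0.404 0.09 ] [0.402 0.388 0.078] [0.401 0.387 
[... 641 characters left out ...]
0.544 0.034 0.09 ] [0.522 0.016 0.083] [0.523 0.012 0.082]
side [199 210  45  30 979] [0.712 0.15  0.074] [0.817 0.256 0.095] [0.757 0.212 0.086] [0.765 0.203 0.084]
side [371 211  15  11 101] [0.413 0.005 0.074] [0.453 0.027 0.087] [0.434 0.016 0.082] [0.433 0.016 0.081]
side [354 232  18  16 205] [0.415 0.081 0.074] [0.455 0.129 0.089] [0.434 0.108 0.083] [0.435 0.105 0.082]
side [261 250  17  11 106] [0.592 0.232 0.074] [0.627 0.263 0.095] [0.601 0.255 0.085] [0.609 0.247 0.084]
side [339 257  19  16 232] [0.411 0.175 0.074] [0.452 0.219 0.089] [0.432 0.203 0.083] [0.431 0.197 0.082]
side [316 323  17  15 157] [0.383 0.373 0.074] [0.419 0.405 0.093] [0.4   0.39  0.079] [0.401 0.389 0.084]
```

The views show six bottles (two in the back row, four in front), the mixer running diagonally with its sleeve at top px (268,200) and switch at (188,310), and the mat at about (393,192). Next I fit the mixer and mat and look closer at the sleeve.

Run:
```python
from h import *
c=np.load("top0.npy"); im=cv2.imread("pics/top0.png")
m=((c[...,2]>.036)&(c[...,2]<.054)&(c[...,0]<.72)&(c[...,1]>.12)&(c[...,1]<.45)&(c[...,0]>.3)).astype(np.uint8)
k,l,s,_=cv2.connectedComponentsWithStats(m)
i=1+s[1:,4].argmax(); P=c[l==i]
print("deck z",np.median(P[:,2]),cv2.minAreaRect((P[:,:2]*1000).astype(np.float32)))
h=im.astype(int); y0=slice(150,235)
sub=(np.abs(h-np.array([139,130,133])).sum(2)<60)&(np.abs(c[...,2])<.012)&(c[...,0]>.5)&(c[...,0]<.75)&(c[...,1]<.15)&(c[...,1]>-.2)
k,l,s,_=cv2.connectedComponentsWithStats(sub.astype(np.uint8)); i=1+s[1:,4].argmax(); P=c[l==i]
print("mat",s[i],np.median(P[:,2]),cv2.minAreaRect((P[:,:2]*1000).astype(np.float32)), im[192,393])
# tall sleeve
m=(c[...,2]>.06)&(c[...,2]<.13)&(c[...,0]>.52)&(c[...,0]<.69)&(c[...,1]>.17)&(c[...,1]<.32)
print("sleeve",c[m].min(0),c[m].max(0),np.median(c[m],0))
a=cv2.resize(im[175:225,240:310],None,fx=8,fy=8,interpolation=3); b=cv2.resize(im[275:340,160:255],None,fx=4,fy=4,interpolation=3)
s=cv2.imread("pics/side0.png"); b2=cv2.resize(s[225:285,230:310],(400,300),interpolation=3)
o=np.zeros((800,600,3),np.uint8); o[:400,:560]=a;o[400:660,:380]=b
o=np.zeros((600,800,3),np.uint8); o[:286,:400]=cv2.resize(a,(400,286)); o[:260,410:790]=b; o[290:590,:400]=b2
b3=cv2.resize(s[295:375,280:370],(360,300),interpolation=3); o[290:590,410:770]=b3
cv2.imwrite("pics/crop1.png",o)
```

```text
deck z 0.04592984860805682 ((508.9892578125, 309.7508544921875), (120.59590148925781, 320.35498046875), 54.55612564086914)
mat [  312   150   151   118 14260] 0.00018102562187538584 ((625.012451171875, -9.71221923828125), (319.40936279296875, 249.96990966796875), 89.9914321899414) [119 114 116]
sleeve [0.58909633 0.22039267 0.06146173] [0.62507086 0.25632059 0.11266014] [0.60259075 0.23786161 0.10756981]
```

View pics/crop1.png

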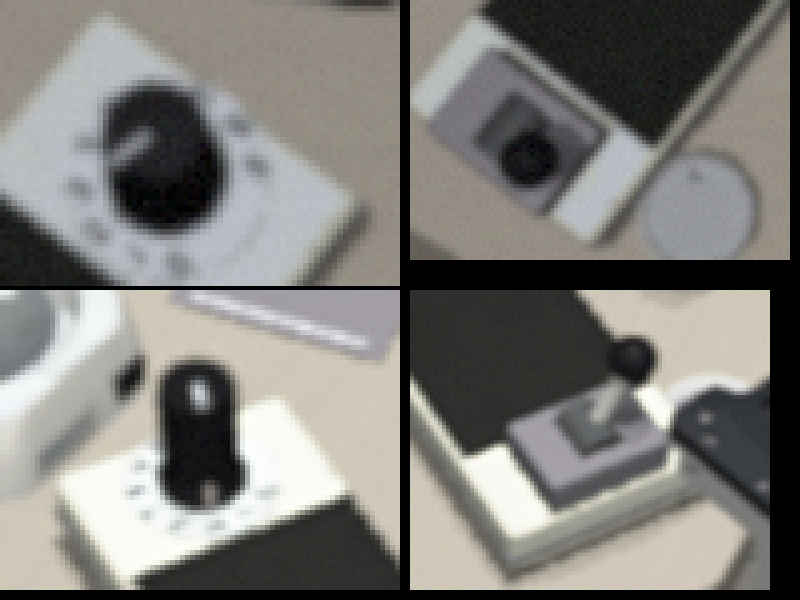

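The sleeve pointer is at mark 2: world angle about 131° minus mixer yaw 54.6° gives 76°. The toggle ball is at crop (528,158), with the dish just to its right. I set the sleeve first, while the platform is empty.

```bash
cat >> h.py <<'E'
from scipy.spatial.transform import Rotation as Ro
MY=np.deg2rad(54.56); MO=np.array([.509,.310])
def mix(x,y): c,s=np.cos(MY),np.sin(MY); return MO+np.array([c*x-s*y,s*x+c*y])
def pix(n,u,v,z):
    K,T=w2c(n); I=np.linalg.inv(T); r=I[:3,:3]@np.array([(u-K[0,2])/K[0,0],-(v-K[1,2])/K[1,1],-1]); o=I[:3,3]
    return (o+r*(z-o[2])/r[2]).round(4)
def delta(*wps,yaw=MY):
    "tool-frame shift mm/turn deg to each TCP waypoint (x,y,z)"
    o=robot.get_obs(); R=Ro.from_euler('xyz',o['ee_rot']); G=Ro.from_euler('xyz',[np.pi,0,yaw])
    print('t',round(o['time'],1),'tcp',o['tool_pos'].round(4),'w',round(o['width'],4),'F',o['wrist_force'].round(2),'q',o['joint_positions'].round(2))
    print('turn',np.rad2deg((R.inv()*G).as_rotvec()).round(1))
    for w in wps: print('shift',(R.inv().apply(np.array(w)-o['tool_pos'])*1000).round(0))
E
python3 - <<'E'
from h import *
for u,v in[(341,166),(443,166),(445,219),(343,221)]: print('mat',pix('top',u,v,.002))
print('tip top',pix('top',189,314,.09)); c=np.load('top0.npy'); print(c[314,189],c[311:318:3,186:193:3,2])
print('dish',pix('top',232,327,.016)); print('slv',mix(0,-.12), 'tip mixer frame', Ro.from_euler('z',-MY).apply(np.r_[pix('top',189,314,.09)[:2]-MO,0]))
s=mix(0,-.12)
delta((*s,.2),(*s,.071))
E
```

```text
mat [0.7135 0.0906 0.002 ]
mat [ 0.7207 -0.1325  0.002 ]
mat [ 0.6022 -0.1338  0.002 ]
mat [0.5914 0.0847 0.002 ]
tip top [0.3877 0.3751 0.09  ]
[0.38737467 0.36527954 0.1304414 ] [[0.12500217 0.12800004 0.12467088]
 [0.12841826 0.1304414  0.12382547]
 [0.12698534 0.12640245 0.12742979]]
dish [0.3647 0.3057 0.016 ]
slv [0.60676678 0.24041799] tip mixer frame [-0.01729734  0.13657416  0.        ]
t 0.1 tcp [0.2234 0.5021 0.2044] w 0.0939 F [ 0.06  0.09 -0.68] q [ 1.05  0.09  1.37 -0.    1.68 -0.1 ]
turn [-0.   0.1 11.4]
shift [-83. 457.   5.]
shift [-83. 457. 134.]
```

```bash
python3 -m jog '[[[0,0,0],[-41,228,0],-1],[[0,0,0],[-41,228,0],-1],[[0,0,0],[-41,228,0],-1],[[0,0,0],[-41,228,0],-1],[[0,0,0],[-41,228,0],-1]]'
python3 -m jog '[[[0,0,11.4],[-42,229,5],-1],[[0,0,11.4],[-42,229,5],-1],[[0,0,11.4],[-42,229,5],-1],[[0,0,11.4],[-42,229,5],-1],[[0,0,11.4],[-42,229,5],-1]]'
python3 - <<'E'
from h import *
s=mix(0,-.12)
delta((*s,.2),(*s,.071))
E
```

```text
time: 0.6
tool_pos: [0.4175, 0.3699, 0.2047]
ee_rot: [3.141, 0.001, 1.15]
wrist_force: [-0.1, 0.1, 0.7]
width: 0.0941
time: 1.1
tool_pos: [0.6095, 0.2381, 0.1991]
ee_rot: [-3.141, 0.002, 0.95]
wrist_force: [0.0, 0.3, 0.1]
width: 0.0941
t 1.1 tcp [0.6095 0.2381 0.1991] w 0.0941 F [0.03 0.29 0.07] q [ 0.29  0.33  1.1  -0.    1.72 -0.66]
turn [-0.   0.1 -0.1]
shift [ 0. -4. -1.]
shift [  1.  -4. 128.]
```

```bash
python3 -m jog '[[[0,0,0],[0,-3,40],-1],[[0,0,0],[0,-3,80],-1],[[0,0,0],[0,-3,110],-1],[[0,0,0],[0,-3,127],-1],[[0,0,0],[0,-3,127],-1]]'
python3 -m jog '[[[0,0,0],[0,0,0],1],[[0,0,0],[0,0,0],1],[[0,0,0],[0,0,0],1],[[0,0,0],[0,0,0],1],[[0,0,0],[0,0,0],1]]'
python3 -m jog '[[[0,0,0],[0,0,0],1],[[0,0,0],[0,0,0],1],[[0,0,0],[0,0,0],1],[[0,0,0],[0,0,0],1],[[0,0,0],[0,0,0],1]]'
```

```text
time: 1.6
tool_pos: [0.6021, 0.2416, 0.0684]
ee_rot: [-3.136, 0.007, 0.953]
wrist_force: [-0.9, -0.9, -0.4]
width: 0.0937
time: 2.1
tool_pos: [0.6054, 0.2427, 0.0745]
ee_rot: [3.141, -0.001, 0.953]
wrist_force: [-1.6, -0.3, 0.4]
width: 0.0575
time: 2.6
tool_pos: [0.6051, 0.2428, 0.0736]
ee_rot: [3.141, -0.001, 0.953]
wrist_force: [0.9, 1.0, -0.0]
width: 0.0353
```

```bash
python3 -m jog '[[[0,0,0],[0,0,0],0],[[0,0,0],[0,0,0],0],[[0,0,0],[0,3.5,0],0],[[0,0,0],[0,3.5,0],0],[[0,0,0],[0,3.5,0],0]]'
python3 -m jog '[[[0,0,0],[0,0,0],1],[[0,0,0],[0,0,0],1],[[0,0,0],[0,0,0],1],[[0,0,0],[0,0,0],1],[[0,0,0],[0,0,0],1]]'
python3 -m jog '[[[0,0,8],[0,0,0],1],[[0,0,16],[0,0,0],1],[[0,0,24],[0,0,0],1],[[0,0,32],[0,0,0],1],[[0,0,40],[0,0,0],1]]'
```

```text
time: 3.1
tool_pos: [0.6079, 0.2403, 0.0734]
ee_rot: [-3.142, 0.0, 0.953]
wrist_force: [0.9, -0.1, 0.8]
width: 0.0473
time: 3.6
tool_pos: [0.608, 0.2408, 0.0735]
ee_rot: [3.141, -0.001, 0.953]
wrist_force: [1.4, 1.3, -0.5]
width: 0.0352
time: 4.1
tool_pos: [0.6089, 0.2414, 0.0735]
ee_rot: [-3.14, -0.003, 0.25]
wrist_force: [3.8, 2.5, -2.2]
width: 0.0352
```

```bash
python3 -m jog '[[[0,0,8],[0,0,0],1],[[0,0,16],[0,0,0],1],[[0,0,24],[0,0,0],1],[[0,0,32],[0,0,0],1],[[0,0,40],[0,0,0],1]]'
python3 -m jog '[[[0,0,8],[0,0,0],1],[[0,0,16],[0,0,0],1],[[0,0,24],[0,0,0],1],[[0,0,32],[0,0,0],1],[[0,0,40],[0,0,0],1]]'
python3 -m jog '[[[0,0,0],[0,0,0],1],[[0,0,0],[0,0,0],1]]'
python3 -m jog '[[[0,0,0],[0,0,0],-1],[[0,0,0],[0,0,0],-1],[[0,0,0],[0,0,0],-1],[[0,0,0],[0,0,0],-1],[[0,0,0],[0,0,0],-1]]'
python3 -m jog '[[[0,0,0],[0,0,0],-1],[[0,0,0],[0,0,0],-1],[[0,0,0],[0,0,-60],-1],[[0,0,0],[0,0,-110],-1],[[0,0,0],[0,0,-130],-1]]'
python3 -m jog '[[[0,0,-8],[-50,0,-30],-1],[[0,0,-16],[-100,0,-30],-1],[[0,0,-24],[-150,0,-30],-1],[[0,0,-32],[-200,0,-30],-1],[[0,0,-40],[-250,0,-30],-1]]'
python3 - <<'E'
from h import *
p,d=eyes.snapshot("top"); cv2.imwrite("pics/top1.png",p[...,::-1]); s,_=eyes.snapshot("side"); 
o=np.zeros((480,800,3),np.uint8); o[:,:]=0; o[:480,:480]=cv2.resize(p[...,::-1][100:340,140:380],(480,480),interpolation=3); o[:280,490:790]=cv2.resize(s[...,::-1][225:281,240:300],(300,280),interpolation=3)
cv2.imwrite("pics/c2.png",o); delta()
E
```

```text
time: 4.6
tool_pos: [0.6101, 0.2414, 0.0736]
ee_rot: [-3.137, -0.004, -0.449]
wrist_force: [6.6, 2.1, -2.5]
width: 0.0355
time: 5.1
tool_pos: [0.6109, 0.2405, 0.0736]
ee_rot: [-3.135, -0.002, -1.148]
wrist_force: [9.1, 0.5, -4.2]
width: 0.0351
time: 5.3
tool_pos: [0.6109, 0.2405, 0.0736]
ee_rot: [-3.135, -0.002, -1.142]
wrist_force: [7.9, 2.3, -3.5]
width: 0.0351
time: 5.8
tool_pos: [0.6076, 0.2405, 0.0735]
ee_rot: [3.141, 0.0, -1.141]
wrist_force: [0.6, 0.6, 0.4]
width: 0.0719
time: 6.3
tool_pos: [0.6089, 0.2409, 0.2084]
ee_rot: [-3.136, -0.001, -1.141]
wrist_force: [0.2, -0.5, 0.1]
width: 0.0934
time: 6.8
tool_pos: [0.5058, 0.4628, 0.2339]
ee_rot: [-3.141, -0.0, -0.438]
wrist_force: [-0.7, -0.2, -0.5]
width: 0.0939
t 6.9 tcp [0.5026 0.467  0.2328] w 0.094 F [-0.11 -0.37 -1.28] q [0.66 0.4  0.94 0.   1.8  1.1 ]
turn [ -0.2   0.1 -79.4]
```

View pics/c2.png

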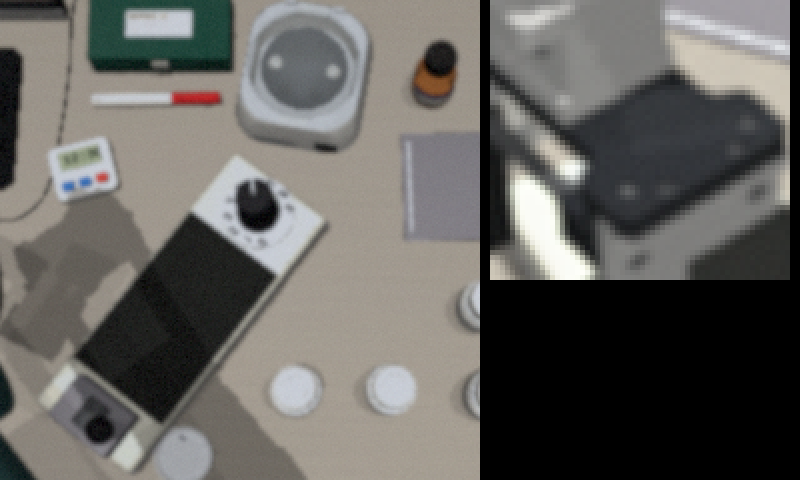

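The pointer at crop (252,185) now points up, about 10–15° in the world frame, which is mark 6. Next is the first bottle.

```bash
python3 -m jog '[[[0,0,-8.5],[0,0,0],-1],[[0,0,-17],[0,0,0],-1],[[0,0,-25.5],[0,0,0],-1],[[0,0,-34],[0,0,0],-1],[[0,0,-42.5],[0,0,0],-1]]' >/dev/null
python3 -m jog '[[[0,0,-8.5],[0,0,0],-1],[[0,0,-17],[0,0,0],-1],[[0,0,-25.5],[0,0,0],-1],[[0,0,-34],[0,0,0],-1],[[0,0,-36.9],[0,0,0],-1]]'
python3 - <<'E'
from h import *
delta((.431,.196,.14),(.431,.196,.027))
E
```

```text
time: 7.9
tool_pos: [0.5073, 0.4603, 0.2335]
ee_rot: [3.141, 0.0, 0.944]
wrist_force: [0.2, -0.7, -0.1]
width: 0.0942
t 7.9 tcp [0.5073 0.4603 0.2335] w 0.0942 F [ 0.22 -0.68 -0.13] q [ 0.65  0.4   0.94 -0.    1.8  -0.29]
turn [ 0.   0.  -0.5]
shift [-259.   93.   94.]
shift [-259.   93.  207.]
```

```bash
python3 -m jog '[[[0,0,-0.5],[-46,16,0],-1],[[0,0,-0.5],[-92,33,0],-1],[[0,0,-0.5],[-138,50,20],-1],[[0,0,-0.5],[-184,66,40],-1],[[0,0,-0.5],[-220,79,60],-1]]' >/dev/null
python3 -m jog '[[[0,0,0],[-39,14,34],-1],[[0,0,0],[-39,14,34],-1],[[0,0,0],[-39,14,34],-1]]'
python3 - <<'E'
from h import *
delta((.431,.196,.14),(.431,.196,.027))
E
```

```text
time: 8.7
tool_pos: [0.4295, 0.1957, 0.1387]
ee_rot: [-3.141, 0.001, 0.948]
wrist_force: [0.5, -0.4, 0.4]
width: 0.0938
t 8.7 tcp [0.4295 0.1957 0.1387] w 0.0938 F [ 0.54 -0.4   0.42] q [ 0.31 -0.06  1.66  0.    1.55 -0.64]
turn [-0.1  0.1 -0.2]
shift [ 1.  1. -1.]
shift [  1.   1. 112.]
```

```bash
python3 -m jog '[[[0,0,0],[1,1,40],-1],[[0,0,0],[1,1,80],-1],[[0,0,0],[1,1,112],-1],[[0,0,0],[1,1,112],-1],[[0,0,0],[1,1,112],1]]' 
python3 -m jog '[[[0,0,0],[0,0,0],1],[[0,0,0],[0,0,0],1],[[0,0,0],[0,0,0],1],[[0,0,0],[0,0,0],1],[[0,0,0],[0,0,0],1]]'
python3 -m jog '[[[0,0,0],[0,0,0],1],[[0,0,0],[0,0,0],1],[[0,0,0],[0,0,-40],1],[[0,0,0],[0,0,-90],1],[[0,0,0],[0,0,-130],1]]'
python3 -m jog '[[[0,0,0],[0,0,0],1],[[0,0,0],[0,0,0],1],[[0,0,0],[0,0,0],1],[[0,0,0],[0,0,0],1],[[0,0,0],[0,0,0],1]]'
python3 -m jog '[[[0,0,0],[0,0,0],1]]'
python3 - <<'E'
from h import *
p=mix(0,.062); delta((*p,.157),(*p,.076)); m=(.657,-.023+.072);delta((*m,.17),(*m,.031))
E
```

```text
time: 9.2
tool_pos: [0.4336, 0.1985, 0.0295]
ee_rot: [3.14, -0.003, 0.952]
wrist_force: [0.6, 0.4, 0.4]
width: 0.0891
time: 9.7
tool_pos: [0.4315, 0.1968, 0.028]
ee_rot: [3.141, 0.001, 0.951]
wrist_force: [-0.4, -1.1, 5.6]
width: 0.0496
time: 10.2
tool_pos: [0.4313, 0.1973, 0.1584]
ee_rot: [-3.141, -0.0, 0.951]
wrist_force: [1.0, -0.4, -2.8]
width: 0.0496
time: 10.7
tool_pos: [0.4305, 0.1968, 0.1552]
ee_rot: [-3.139, 0.003, 0.951]
wrist_force: [-0.1, -0.5, -3.0]
width: 0.0498
time: 10.8
tool_pos: [0.431, 0.197, 0.1562]
ee_rot: [-3.14, 0.002, 0.951]
wrist_force: [-0.2, -0.5, -2.9]
width: 0.0496
t 10.8 tcp [0.431  0.197  0.1562] w 0.0496 F [-0.16 -0.5  -2.87] q [ 0.31 -0.07  1.62  0.    1.59 -0.64]
turn [-0.1  0.1 -0.1]
shift [137. -64.  -1.]
shift [137. -64.  80.]
t 10.8 tcp [0.431  0.197  0.1562] w 0.0496 F [-0.16 -0.5  -2.87] q [ 0.31 -0.07  1.62  0.    1.59 -0.64]
turn [-0.1  0.1 -0.1]
shift [ 11. 270. -14.]
shift [ 11. 270. 125.]
```

Wrist Fz is −2.9 N, so this bottle is filled (about 0.29 kg) and goes to platform slot +y.

```bash
python3 -m jog '[[[0,0,0],[40,-19,0],1],[[0,0,0],[80,-37,0],1],[[0,0,0],[120,-56,0],1],[[0,0,0],[137,-64,0],1],[[0,0,0],[137,-64,0],1]]'
python3 -m jog '[[[0,0,0],[0,0,30],1],[[0,0,0],[0,0,60],1],[[0,0,0],[0,0,72],1],[[0,0,0],[0,0,76],1],[[0,0,0],[0,0,79],1]]'
python3 -m jog '[[[0,0,0],[0,0,0],1],[[0,0,0],[0,0,0],1]]'
python3 - <<'E'
from h import *
p=mix(0,.062); delta((*p,.075))
E
```

```text
time: 11.3
tool_pos: [0.4587, 0.3482, 0.1563]
ee_rot: [-3.14, 0.001, 0.955]
wrist_force: [0.0, -0.2, -3.2]
width: 0.0498
time: 11.8
tool_pos: [0.4595, 0.3456, 0.0792]
ee_rot: [3.141, -0.001, 0.951]
wrist_force: [-0.4, -0.0, -3.9]
width: 0.0492
time: 12.0
tool_pos: [0.4599, 0.3462, 0.0802]
ee_rot: [3.14, -0.003, 0.951]
wrist_force: [1.1, 0.8, -2.4]
width: 0.0495
t 12.0 tcp [0.4599 0.3462 0.0802] w 0.0495 F [ 1.09  0.81 -2.38] q [ 0.55  0.2   1.5   0.    1.44 -0.4 ]
turn [ 0.1 -0.2 -0.1]
shift [-1. -1.  5.]
```

Still about 4 mm above the platform; lower, release and retreat, then re-look for the remaining bottles.

```bash
python3 -m jog '[[[0,0,0],[-1,0,2],1],[[0,0,0],[-1,0,4],1],[[0,0,0],[-1,0,4],1],[[0,0,0],[-1,0,5],1]]'
python3 -m jog '[[[0,0,0],[0,0,0],-1],[[0,0,0],[0,0,0],-1],[[0,0,0],[0,0,0],-1],[[0,0,0],[0,0,0],-1],[[0,0,0],[0,0,0],-1]]'
python3 -m jog '[[[0,0,0],[0,0,0],-1],[[0,0,0],[0,0,0],-1],[[0,0,0],[0,0,-40],-1],[[0,0,0],[0,0,-90],-1],[[0,0,0],[0,0,-120],-1]]'
cat >> h.py <<'E'
def bottles():
    p,d=eyes.snapshot("top"); c=cloud("top",d); im=p
    m=((c[...,2]>.074)&(c[...,2]<.15)&(c[...,0]<.8)&(c[...,0]>.3)&(c[...,1]<.45)&(p.min(-1)>95)).astype(np.uint8)
    k,l,s,_=cv2.connectedComponentsWithStats(m)
    for i in range(1,k):
        if s[i,4]>100:
            P=c[l==i]; print(s[i].tolist(),((P.min(0)+P.max(0))/2).round(3)[:2],'ztop',np.median(P[:,2]).round(3))
    return p[...,::-1]
E
python3 - <<'E'
from h import *
im=bottles(); cv2.imwrite("pics/top2.png",im)
delta((.434,.103,.14),(.434,.103,.027))
E
```

```text
time: 12.4
tool_pos: [0.4588, 0.3453, 0.075]
ee_rot: [3.141, -0.001, 0.951]
wrist_force: [-2.0, -1.4, 6.8]
width: 0.0498
time: 12.9
tool_pos: [0.4584, 0.345, 0.0734]
ee_rot: [-3.142, 0.0, 0.951]
wrist_force: [-0.5, 0.3, -0.7]
width: 0.0865
time: 13.4
tool_pos: [0.4593, 0.3456, 0.1975]
ee_rot: [3.14, -0.004, 0.951]
wrist_force: [-0.4, 0.4, 1.5]
width: 0.094
[266, 110, 53, 41, 1463] [0.759 0.197] ztop 0.087
[375, 239, 22, 22, 365] [0.521 0.008] ztop 0.083
[421, 239, 22, 22, 360] [ 0.523 -0.082] ztop 0.083
[327, 283, 22, 22, 374] [0.433 0.1  ] ztop 0.083
[430, 285, 23, 22, 385] [ 0.434 -0.098] ztop 0.083
[379, 286, 22, 22, 377] [0.43  0.001] ztop 0.083
t 13.4 tcp [0.4612 0.3468 0.2031] w 0.0943 F [1.37 0.68 3.17] q [ 0.55  0.14  1.32  0.    1.67 -0.4 ]
turn [ 0.3 -0.7 -0.1]
shift [-215.  119.   61.]
shift [-217.  118.  174.]
```

```bash
python3 -m jog '[[[0,0,0],[-43,24,0],-1],[[0,0,0],[-86,48,0],-1],[[0,0,0],[-129,71,20],-1],[[0,0,0],[-172,95,40],-1],[[0,0,0],[-213,118,55],-1]]' >/dev/null
python3 -m jog '[[[0,0,0],[0,0,0],-1],[[0,0,0],[0,0,0],-1]]'
python3 - <<'E'
from h import *
delta((.434,.102,.14),(.434,.102,.027))
E
```

```text
time: 14.15
tool_pos: [0.4311, 0.1074, 0.1398]
ee_rot: [-3.141, -0.0, 0.949]
wrist_force: [-0.2, 0.8, 0.0]
width: 0.0937
t 14.2 tcp [0.4311 0.1074 0.1398] w 0.0937 F [-0.15  0.76  0.03] q [ 0.12 -0.13  1.71  0.    1.56 -0.83]
turn [-0.  -0.  -0.2]
shift [-3.  5. -0.]
shift [ -3.   6. 113.]
```

```bash
python3 -m jog '[[[0,0,0],[-3,5,40],-1],[[0,0,0],[-3,5,80],-1],[[0,0,0],[-3,5,112],-1],[[0,0,0],[-3,5,112],-1],[[0,0,0],[-3,5,112],1]]' 
python3 -m jog '[[[0,0,0],[0,0,0],1],[[0,0,0],[0,0,0],1],[[0,0,0],[0,0,0],1],[[0,0,0],[0,0,0],1],[[0,0,0],[0,0,0],1]]'
python3 -m jog '[[[0,0,0],[0,0,0],1],[[0,0,0],[0,0,0],1],[[0,0,0],[0,0,-40],1],[[0,0,0],[0,0,-90],1],[[0,0,0],[0,0,-130],1]]'
python3 -m jog '[[[0,0,0],[0,0,0],1],[[0,0,0],[0,0,0],1],[[0,0,0],[0,0,0],1],[[0,0,0],[0,0,0],1],[[0,0,0],[0,0,0],1]]'
python3 -m jog '[[[0,0,0],[0,0,0],1]]'
python3 - <<'E'
from h import *
p=mix(0,0); delta((*p,.157),(*p,.076)); m=(.657-.003,-.023+.072);delta((*m,.16),(*m,.031))
E
```

```text
time: 14.65
tool_pos: [0.4343, 0.104, 0.029]
ee_rot: [3.141, -0.001, 0.953]
wrist_force: [0.3, 0.2, 0.4]
width: 0.0891
time: 15.15
tool_pos: [0.4338, 0.1024, 0.0286]
ee_rot: [3.141, -0.0, 0.951]
wrist_force: [1.0, 1.3, 6.0]
width: 0.0495
time: 15.65
tool_pos: [0.4331, 0.1027, 0.1589]
ee_rot: [-3.14, 0.0, 0.951]
wrist_force: [0.7, 0.4, -3.5]
width: 0.0495
time: 16.15
tool_pos: [0.4325, 0.1025, 0.1559]
ee_rot: [-3.138, 0.003, 0.951]
wrist_force: [1.2, 0.0, -3.4]
width: 0.0497
time: 16.25
tool_pos: [0.4331, 0.1026, 0.1568]
ee_rot: [-3.14, 0.001, 0.951]
wrist_force: [0.4, -0.2, -4.1]
width: 0.0498
t 16.2 tcp [0.4331 0.1026 0.1568] w 0.0498 F [ 0.44 -0.2  -4.11] q [ 0.11 -0.13  1.68  0.    1.59 -0.85]
turn [-0.1  0.1 -0.1]
shift [213. -59.  -0.]
shift [213. -58.  81.]
t 16.2 tcp [0.4331 0.1026 0.1568] w 0.0498 F [ 0.44 -0.2  -4.11] q [ 0.11 -0.13  1.68  0.    1.59 -0.85]
turn [-0.1  0.1 -0.1]
shift [ 85. 211.  -4.]
shift [ 85. 211. 125.]
```

Filled again (Fz about −3.7 N), so it goes to the middle slot.

```bash
python3 -m jog '[[[0,0,0],[48,-13,0],1],[[0,0,0],[96,-26,0],1],[[0,0,0],[144,-40,0],1],[[0,0,0],[190,-52,0],1],[[0,0,0],[213,-59,0],1]]'
python3 -m jog '[[[0,0,0],[0,0,20],1],[[0,0,0],[0,0,50],1],[[0,0,0],[0,0,72],1],[[0,0,0],[0,0,76],1],[[0,0,0],[0,0,78],1]]'
python3 -m jog '[[[0,0,0],[0,0,1],1],[[0,0,0],[0,0,1],1]]'
python3 - <<'E'
from h import *
p=mix(0,0); delta((*p,.0755))
E
```

```text
time: 16.75
tool_pos: [0.5098, 0.3139, 0.1569]
ee_rot: [-3.14, -0.0, 0.954]
wrist_force: [-0.9, -0.4, -4.5]
width: 0.0498
time: 17.25
tool_pos: [0.5089, 0.3101, 0.0792]
ee_rot: [-3.141, 0.002, 0.951]
wrist_force: [-0.3, 0.4, -4.3]
width: 0.0493
time: 17.45
tool_pos: [0.5103, 0.3107, 0.0808]
ee_rot: [3.14, -0.003, 0.951]
wrist_force: [0.9, 0.2, -3.1]
width: 0.0495
t 17.4 tcp [0.5103 0.3107 0.0808] w 0.0495 F [ 0.87  0.2  -3.09] q [ 0.45  0.24  1.44  0.    1.45 -0.5 ]
turn [ 0.1 -0.2 -0.1]
shift [-1. -1.  5.]
```

```bash
python3 -m jog '[[[0,0,0],[-1,0,2],1],[[0,0,0],[-1,0,4],1],[[0,0,0],[-1,0,5],1],[[0,0,0],[-1,0,5],1]]'
python3 -m jog '[[[0,0,0],[0,0,0],-1],[[0,0,0],[0,0,0],-1],[[0,0,0],[0,0,0],-1],[[0,0,0],[0,0,0],-1],[[0,0,0],[0,0,0],-1]]'
python3 -m jog '[[[0,0,0],[0,0,0],-1],[[0,0,0],[0,0,0],-1],[[0,0,0],[0,0,-40],-1],[[0,0,0],[0,0,-90],-1],[[0,0,0],[0,0,-120],-1]]'
python3 -m jog '[[[0,0,0],[0,0,0],-1],[[0,0,0],[0,0,0],-1]]'
python3 - <<'E'
from h import *
delta((.431,.002,.14),(.431,.002,.027)); bottles()
E
```

```text
time: 17.85
tool_pos: [0.5092, 0.3097, 0.0757]
ee_rot: [3.141, -0.002, 0.951]
wrist_force: [-0.7, -0.6, 2.9]
width: 0.0498
time: 18.35
tool_pos: [0.5087, 0.3095, 0.074]
ee_rot: [-3.141, 0.0, 0.951]
wrist_force: [-0.1, -0.2, 0.6]
width: 0.0861
time: 18.85
tool_pos: [0.5097, 0.31, 0.1982]
ee_rot: [3.139, -0.004, 0.951]
wrist_force: [0.6, 0.1, 0.3]
width: 0.094
time: 19.05
tool_pos: [0.509, 0.3097, 0.1948]
ee_rot: [3.141, -0.002, 0.951]
wrist_force: [-0.1, -0.2, -0.5]
width: 0.0939
t 19.1 tcp [0.509  0.3097 0.1948] w 0.0939 F [-0.08 -0.17 -0.47] q [ 0.45  0.19  1.28  0.    1.67 -0.5 ]
turn [ 0.  -0.1 -0.1]
shift [-296.  115.   54.]
shift [-296.  115.  167.]
[266, 110, 53, 42, 1598] [0.758 0.197] ztop 0.087
[375, 239, 22, 22, 370] [0.52  0.008] ztop 0.083
[421, 239, 22, 22, 360] [ 0.523 -0.081] ztop 0.083
[193, 264, 29, 27, 617] [0.457 0.342] ztop 0.129
[430, 285, 23, 22, 383] [ 0.434 -0.098] ztop 0.083
[379, 286, 22, 22, 382] [0.43  0.001] ztop 0.083
```

```bash
python3 -m jog '[[[0,0,0],[-46,18,0],-1],[[0,0,0],[-92,36,0],-1],[[0,0,0],[-138,54,0],-1],[[0,0,0],[-184,72,0],-1],[[0,0,0],[-230,90,0],-1]]' >/dev/null
python3 -m jog '[[[0,0,0],[-33,12,27],-1],[[0,0,0],[-66,25,54],-1],[[0,0,0],[-66,25,54],-1],[[0,0,0],[-66,25,54],-1]]'
python3 - <<'E'
from h import *
delta((.431,.002,.14),(.431,.002,.027))
E
```

```text
time: 20.0
tool_pos: [0.4289, 0.0016, 0.1377]
ee_rot: [-3.137, 0.002, 0.949]
wrist_force: [-0.4, 0.2, 0.7]
width: 0.0937
t 20.0 tcp [0.4289 0.0016 0.1377] w 0.0937 F [-0.4   0.23  0.74] q [-0.13 -0.16  1.74  0.    1.56 -1.08]
turn [-0.3  0.1 -0.2]
shift [ 2.  2. -2.]
shift [  2.   2. 111.]
```

```bash
python3 -m jog '[[[0,0,0],[2,1,40],-1],[[0,0,0],[2,1,80],-1],[[0,0,0],[2,1,111],-1],[[0,0,0],[2,1,111],-1],[[0,0,0],[2,1,111],1]]' 
python3 -m jog '[[[0,0,0],[0,0,0],1],[[0,0,0],[0,0,0],1],[[0,0,0],[0,0,0],1],[[0,0,0],[0,0,0],1],[[0,0,0],[0,0,0],1]]'
python3 -m jog '[[[0,0,0],[0,0,0],1],[[0,0,0],[0,0,0],1],[[0,0,0],[0,0,-40],1],[[0,0,0],[0,0,-90],1],[[0,0,0],[0,0,-130],1]]'
python3 -m jog '[[[0,0,0],[0,0,0],1],[[0,0,0],[0,0,0],1],[[0,0,0],[0,0,0],1],[[0,0,0],[0,0,0],1],[[0,0,0],[0,0,0],1]]'
python3 -m jog '[[[0,0,0],[0,0,0],1]]'
python3 - <<'E'
from h import *
p=mix(0,-.062); delta((*p,.157),(*p,.076)); m=(.639,.049);delta((*m,.16),(*m,.031))
E
```

```text
time: 20.5
tool_pos: [0.4331, 0.0038, 0.0298]
ee_rot: [-3.141, -0.0, 0.953]
wrist_force: [1.5, 1.2, 1.2]
width: 0.089
time: 21.0
tool_pos: [0.4325, 0.0022, 0.0297]
ee_rot: [3.141, 0.001, 0.951]
wrist_force: [0.9, -0.4, 4.4]
width: 0.0496
time: 21.5
tool_pos: [0.4322, 0.0033, 0.16]
ee_rot: [-3.141, -0.001, 0.951]
wrist_force: [1.6, -0.1, -2.6]
width: 0.05
time: 22.0
tool_pos: [0.4314, 0.003, 0.157]
ee_rot: [-3.138, 0.002, 0.951]
wrist_force: [0.6, -0.1, -3.5]
width: 0.05
time: 22.1
tool_pos: [0.4319, 0.0029, 0.1579]
ee_rot: [-3.14, 0.001, 0.951]
wrist_force: [1.0, -0.5, -2.9]
width: 0.0497
t 22.1 tcp [0.4319 0.0029 0.1579] w 0.0497 F [ 1.   -0.54 -2.9 ] q [-0.12 -0.16  1.71  0.    1.6  -1.08]
turn [-0.1  0.1 -0.1]
shift [295. -54.   1.]
shift [295. -53.  82.]
t 22.1 tcp [0.4319 0.0029 0.1579] w 0.0497 F [ 1.   -0.54 -2.9 ] q [-0.12 -0.16  1.71  0.    1.6  -1.08]
turn [-0.1  0.1 -0.1]
shift [158. 142.  -3.]
shift [158. 142. 126.]
```

Filled again (Fz about −3.0 N): third and last platform slot.

```bash
python3 -m jog '[[[0,0,0],[48,-9,0],1],[[0,0,0],[96,-18,0],1],[[0,0,0],[144,-27,0],1],[[0,0,0],[192,-35,0],1],[[0,0,0],[240,-44,0],1]]'
python3 -m jog '[[[0,0,0],[40,-7,0],1],[[0,0,0],[55,-10,0],1],[[0,0,0],[55,-10,0],1],[[0,0,0],[55,-10,20],1],[[0,0,0],[55,-10,40],1]]'
python3 - <<'E'
from h import *
p=mix(0,-.062); delta((*p,.077))
E
```

```text
time: 22.6
tool_pos: [0.5365, 0.2256, 0.1585]
ee_rot: [-3.142, 0.0, 0.951]
wrist_force: [0.2, -1.1, -2.3]
width: 0.0495
time: 23.1
tool_pos: [0.5601, 0.2736, 0.1192]
ee_rot: [3.14, -0.001, 0.951]
wrist_force: [0.2, 0.3, -3.3]
width: 0.0497
t 23.1 tcp [0.5601 0.2736 0.1192] w 0.0497 F [ 0.19  0.33 -3.34] q [ 0.36  0.28  1.32 -0.    1.54 -0.59]
turn [ 0.1 -0.  -0.1]
shift [ 0. -1. 42.]
```

```bash
python3 -m jog '[[[0,0,0],[0,-1,20],1],[[0,0,0],[0,-1,34],1],[[0,0,0],[0,-1,38],1],[[0,0,0],[0,-1,40],1],[[0,0,0],[0,-1,42],1]]'
python3 -m jog '[[[0,0,0],[0,0,0],1],[[0,0,0],[0,0,1],1]]'
```

```text
time: 23.6
tool_pos: [0.5597, 0.2749, 0.0783]
ee_rot: [3.14, -0.002, 0.951]
wrist_force: [-0.5, 0.6, -2.3]
width: 0.0495
time: 23.8
tool_pos: [0.5597, 0.2752, 0.0773]
ee_rot: [3.14, -0.002, 0.951]
wrist_force: [0.0, -0.5, -2.6]
width: 0.0498
```

```bash
python3 -m jog '[[[0,0,0],[0,0,1],1],[[0,0,0],[0,0,2],1],[[0,0,0],[0,0,2],1]]'
python3 -m jog '[[[0,0,0],[0,0,0],-1],[[0,0,0],[0,0,0],-1],[[0,0,0],[0,0,0],-1],[[0,0,0],[0,0,0],-1],[[0,0,0],[0,0,0],-1]]'
python3 -m jog '[[[0,0,0],[0,0,0],-1],[[0,0,0],[0,0,0],-1],[[0,0,0],[0,0,-40],-1],[[0,0,0],[0,0,-90],-1],[[0,0,0],[0,0,-120],-1]]'
python3 -m jog '[[[0,0,0],[0,0,0],-1],[[0,0,0],[0,0,0],-1]]'
python3 - <<'E'
from h import *
delta((.521,.01,.14),(.521,.01,.027)); bottles()
E
```

```text
time: 24.1
tool_pos: [0.5596, 0.2751, 0.0767]
ee_rot: [3.14, -0.002, 0.951]
wrist_force: [-2.3, -1.2, 5.2]
width: 0.0497
time: 24.6
tool_pos: [0.5589, 0.2749, 0.0738]
ee_rot: [-3.141, 0.0, 0.951]
wrist_force: [-0.6, 0.0, 0.5]
width: 0.0862
time: 25.1
tool_pos: [0.5599, 0.2753, 0.1983]
ee_rot: [3.139, -0.004, 0.951]
wrist_force: [0.6, 0.9, 1.0]
width: 0.0942
time: 25.3
tool_pos: [0.5593, 0.275, 0.1949]
ee_rot: [3.141, -0.002, 0.951]
wrist_force: [0.3, 0.3, -0.3]
width: 0.0941
t 25.3 tcp [0.5593 0.275  0.1949] w 0.0941 F [ 0.28  0.3  -0.29] q [ 0.37  0.25  1.2   0.    1.69 -0.59]
turn [ 0.1 -0.1 -0.1]
shift [-238.  123.   55.]
shift [-238.  123.  168.]
[266, 110, 53, 43, 1640] [0.757 0.197] ztop 0.087
[215, 236, 28, 29, 610] [0.508 0.308] ztop 0.129
[375, 239, 22, 22, 364] [0.52  0.008] ztop 0.083
[421, 239, 22, 22, 363] [ 0.523 -0.082] ztop 0.083
[200, 264, 23, 22, 347] [0.46  0.335] ztop 0.129
[430, 285, 23, 22, 383] [ 0.434 -0.098] ztop 0.083
```

```bash
python3 -m jog '[[[0,0,0],[-46,24,0],-1],[[0,0,0],[-92,47,0],-1],[[0,0,0],[-136,70,0],-1],[[0,0,0],[-180,93,10],-1],[[0,0,0],[-222,115,30],-1]]' >/dev/null
python3 -m jog '[[[0,0,0],[-16,8,25],-1],[[0,0,0],[-16,8,25],-1],[[0,0,0],[-16,8,25],-1]]'
python3 - <<'E'
from h import *
delta((.521,.0095,.14),(.521,.0095,.027))
E
```

```text
time: 26.15
tool_pos: [0.5204, 0.0147, 0.1391]
ee_rot: [-3.137, 0.001, 0.951]
wrist_force: [-0.3, -0.3, 0.1]
width: 0.0937
t 26.1 tcp [0.5204 0.0147 0.1391] w 0.0937 F [-0.33 -0.26  0.11] q [-0.08  0.05  1.54  0.    1.55 -1.03]
turn [-0.2  0.1 -0.1]
shift [-4.  4. -1.]
shift [ -4.   4. 112.]
```

```bash
python3 -m jog '[[[0,0,0],[-3,3,40],-1],[[0,0,0],[-3,3,80],-1],[[0,0,0],[-3,3,112],-1],[[0,0,0],[-3,3,112],-1],[[0,0,0],[-3,3,112],1]]' 
python3 -m jog '[[[0,0,0],[0,0,0],1],[[0,0,0],[0,0,0],1],[[0,0,0],[0,0,0],1],[[0,0,0],[0,0,0],1],[[0,0,0],[0,0,0],1]]'
python3 -m jog '[[[0,0,0],[0,0,0],1],[[0,0,0],[0,0,0],1],[[0,0,0],[0,0,-40],1],[[0,0,0],[0,0,-90],1],[[0,0,0],[0,0,-120],1]]'
python3 -m jog '[[[0,0,0],[0,0,0],1],[[0,0,0],[0,0,0],1],[[0,0,0],[0,0,0],1],[[0,0,0],[0,0,0],1],[[0,0,0],[0,0,0],1]]'
python3 -m jog '[[[0,0,0],[0,0,0],1]]'
python3 - <<'E'
from h import *
m=(.639,.049);delta((*m,.15),(*m,.031))
E
```

```text
time: 26.65
tool_pos: [0.523, 0.0114, 0.0299]
ee_rot: [3.141, -0.001, 0.953]
wrist_force: [-0.2, -0.1, -0.3]
width: 0.0893
time: 27.15
tool_pos: [0.5225, 0.0099, 0.0295]
ee_rot: [3.141, -0.0, 0.951]
wrist_force: [0.9, 1.1, 6.7]
width: 0.0491
time: 27.65
tool_pos: [0.5233, 0.01, 0.1522]
ee_rot: [3.138, -0.002, 0.951]
wrist_force: [0.2, 0.2, -0.3]
width: 0.0496
time: 28.15
tool_pos: [0.5213, 0.0101, 0.147]
ee_rot: [-3.138, 0.002, 0.951]
wrist_force: [0.4, 0.4, -1.2]
width: 0.0493
time: 28.25
tool_pos: [0.5217, 0.0101, 0.1478]
ee_rot: [-3.14, 0.001, 0.951]
wrist_force: [-0.7, -0.2, -1.5]
width: 0.0495
t 28.2 tcp [0.5217 0.0101 0.1478] w 0.0495 F [-0.73 -0.2  -1.55] q [-0.09  0.04  1.53  0.    1.57 -1.04]
turn [-0.1  0.1 -0.1]
shift [100.  73.  -2.]
shift [100.  73. 117.]
```

Fz averages about −1.0 N, so this one is an empty: to the mat's +y slot.

```bash
python3 -m jog '[[[0,0,0],[38,28,0],1],[[0,0,0],[76,55,0],1],[[0,0,0],[100,73,0],1],[[0,0,0],[100,73,0],1],[[0,0,0],[100,73,0],1]]'
python3 -m jog '[[[0,0,0],[0,0,40],1],[[0,0,0],[0,0,80],1],[[0,0,0],[0,0,105],1],[[0,0,0],[0,0,111],1],[[0,0,0],[0,0,114],1]]'
python3 -m jog '[[[0,0,0],[0,0,1],1],[[0,0,0],[0,0,2],1],[[0,0,0],[0,0,2],1]]'
```

```text
time: 28.75
tool_pos: [0.6395, 0.0492, 0.1477]
ee_rot: [-3.14, 0.002, 0.952]
wrist_force: [1.0, -0.6, -1.0]
width: 0.0497
time: 29.25
tool_pos: [0.6389, 0.0488, 0.035]
ee_rot: [-3.141, 0.0, 0.951]
wrist_force: [0.2, -0.1, -0.1]
width: 0.0499
time: 29.55
tool_pos: [0.6408, 0.0491, 0.0348]
ee_rot: [3.139, -0.002, 0.951]
wrist_force: [1.0, 0.1, 0.1]
width: 0.0499
```

```bash
python3 -m jog '[[[0,0,0],[0,0,1],1],[[0,0,0],[0,0,2],1],[[0,0,0],[0,0,2],1],[[0,0,0],[0,0,2],1]]'
python3 -m jog '[[[0,0,0],[0,0,0],-1],[[0,0,0],[0,0,0],-1],[[0,0,0],[0,0,0],-1],[[0,0,0],[0,0,0],-1],[[0,0,0],[0,0,0],-1]]'
python3 -m jog '[[[0,0,0],[0,0,0],-1],[[0,0,0],[0,0,0],-1],[[0,0,0],[0,0,-40],-1],[[0,0,0],[0,0,-85],-1],[[0,0,0],[0,0,-110],-1]]'
python3 -m jog '[[[0,0,0],[0,0,0],-1],[[0,0,0],[0,0,0],-1]]'
python3 - <<'E'
from h import *
delta((.524,-.08,.14),(.524,-.08,.027)); bottles()
E
```

```text
time: 29.95
tool_pos: [0.6402, 0.0491, 0.0316]
ee_rot: [3.141, -0.001, 0.951]
wrist_force: [0.9, 0.1, 1.8]
width: 0.0496
time: 30.45
tool_pos: [0.6396, 0.0491, 0.0308]
ee_rot: [-3.141, 0.0, 0.951]
wrist_force: [0.4, 0.5, -0.2]
width: 0.0858
time: 30.95
tool_pos: [0.6412, 0.0491, 0.1454]
ee_rot: [3.137, -0.003, 0.951]
wrist_force: [-0.3, 0.2, 0.5]
width: 0.0942
time: 31.15
tool_pos: [0.6398, 0.0491, 0.141]
ee_rot: [3.141, -0.0, 0.951]
wrist_force: [-0.6, -0.4, -0.3]
width: 0.0941
t 31.1 tcp [0.6398 0.0491 0.141 ] w 0.0941 F [-0.6  -0.41 -0.34] q [-0.01  0.31  1.24  0.    1.59 -0.96]
turn [ 0.  -0.  -0.1]
shift [-172.  -19.    1.]
shift [-172.  -19.  114.]
[266, 110, 53, 45, 1839] [0.755 0.197] ztop 0.086
[226, 192, 27, 30, 631] [0.59  0.292] ztop 0.129
[215, 236, 28, 29, 623] [0.508 0.307] ztop 0.129
[193, 264, 30, 27, 643] [0.457 0.342] ztop 0.129
```

The check shows platform bottle 3 now at about (0.590,0.292), so it has been knocked about 3 cm aside but still stands. I'll mend it after the empties.

```bash
python3 -m jog '[[[0,0,0],[-45,-5,0],-1],[[0,0,0],[-90,-10,0],-1],[[0,0,0],[-135,-15,0],-1],[[0,0,0],[-172,-19,0],-1],[[0,0,0],[-172,-19,0],-1]]' >/dev/null
python3 -m jog '[[[0,0,0],[0,0,0],-1],[[0,0,0],[0,0,0],-1]]'
python3 - <<'E'
from h import *
delta((.524,-.08,.14),(.524,-.08,.027)); cv2.imwrite("pics/t3.png",cv2.resize(bottles()[150:330,150:470],(800,450),interpolation=3))
E
```

```text
time: 31.9
tool_pos: [0.5244, -0.0791, 0.1396]
ee_rot: [-3.139, 0.0, 0.952]
wrist_force: [-0.2, 0.0, -0.5]
width: 0.0941
t 31.9 tcp [ 0.5244 -0.0791  0.1396] w 0.0941 F [-0.23  0.01 -0.54] q [-0.26  0.07  1.52  0.    1.55 -1.21]
turn [-0.1  0.  -0. ]
shift [-1.  0. -0.]
shift [ -1.   0. 113.]
[266, 110, 53, 44, 1626] [0.756 0.197] ztop 0.087
[355, 179, 21, 22, 354] [0.639 0.049] ztop 0.085
[226, 192, 28, 30, 620] [0.59  0.292] ztop 0.129
[215, 236, 28, 29, 613] [0.508 0.307] ztop 0.129
[422, 239, 21, 22, 362] [ 0.523 -0.082] ztop 0.083
[193, 264, 30, 27, 635] [0.457 0.342] ztop 0.129
[430, 285, 21, 22, 345] [ 0.434 -0.096] ztop 0.083
```

View pics/t3.png

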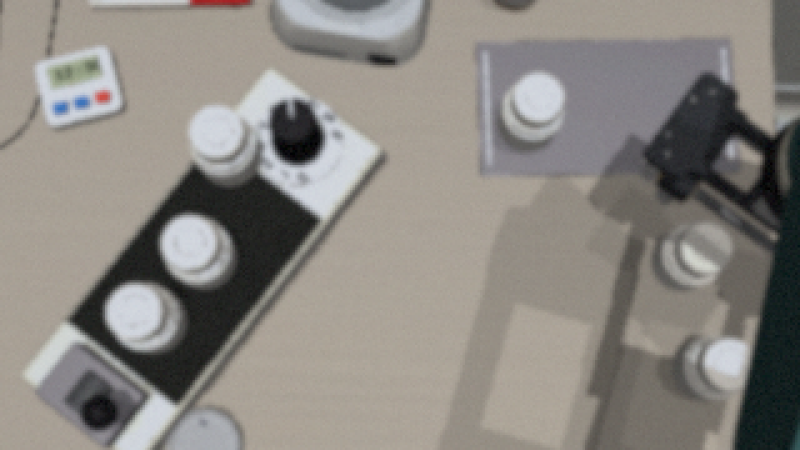

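The view shows bottle 1 at crop (140,315) and bottle 2 at (195,248) in place. Bottle 3 at (222,140) has moved to the back corner, and the empty on the mat at (535,105) stands well. Next bottle now.

```bash
python3 -m jog '[[[0,0,0],[-1,0,40],-1],[[0,0,0],[-1,0,80],-1],[[0,0,0],[-1,0,112],-1],[[0,0,0],[-1,0,112],-1],[[0,0,0],[-1,0,112],1]]' 
python3 -m jog '[[[0,0,0],[0,0,0],1],[[0,0,0],[0,0,0],1],[[0,0,0],[0,0,0],1],[[0,0,0],[0,0,0],1],[[0,0,0],[0,0,0],1]]'
python3 -m jog '[[[0,0,0],[0,0,0],1],[[0,0,0],[0,0,0],1],[[0,0,0],[0,0,-40],1],[[0,0,0],[0,0,-90],1],[[0,0,0],[0,0,-120],1]]'
python3 -m jog '[[[0,0,0],[0,0,0],1],[[0,0,0],[0,0,0],1],[[0,0,0],[0,0,0],1],[[0,0,0],[0,0,0],1]]'
python3 -m jog '[[[0,0,0],[0,0,0],1]]'
python3 -m jog '[[[0,0,0],[0,0,0],1]]'
python3 - <<'E'
from h import *
m=(.657,-.023);delta((*m,.15),(*m,.031))
E
```

```text
time: 32.45
tool_pos: [0.5242, -0.0799, 0.0288]
ee_rot: [-3.14, 0.0, 0.953]
wrist_force: [-0.8, 1.3, 1.0]
width: 0.0891
time: 32.95
tool_pos: [0.5241, -0.0809, 0.0296]
ee_rot: [3.141, -0.0, 0.951]
wrist_force: [0.8, 0.7, 5.4]
width: 0.0498
time: 33.45
tool_pos: [0.5248, -0.0809, 0.1522]
ee_rot: [3.138, -0.001, 0.951]
wrist_force: [0.4, -0.9, 0.1]
width: 0.0498
time: 33.85
tool_pos: [0.5224, -0.0803, 0.1462]
ee_rot: [-3.137, 0.002, 0.951]
wrist_force: [0.6, 0.4, -1.3]
width: 0.0495
time: 33.95
tool_pos: [0.5229, -0.0805, 0.1469]
ee_rot: [-3.138, 0.001, 0.951]
wrist_force: [0.8, 0.4, -0.0]
width: 0.0495
time: 34.05
tool_pos: [0.5233, -0.0806, 0.1478]
ee_rot: [-3.14, 0.001, 0.951]
wrist_force: [-0.2, 0.2, 1.1]
width: 0.0498
t 34.0 tcp [ 0.5233 -0.0806  0.1478] w 0.0498 F [-0.24  0.24  1.1 ] q [-0.26  0.06  1.51  0.    1.57 -1.21]
turn [-0.1  0.  -0.1]
shift [125.  75.  -2.]
shift [125.  76. 117.]
```

Empty (Fz about 0), so it goes to the mat's middle.

```bash
python3 -m jog '[[[0,0,0],[40,24,0],1],[[0,0,0],[80,48,0],1],[[0,0,0],[125,75,0],1],[[0,0,0],[125,75,0],1],[[0,0,0],[125,75,0],1]]'
python3 -m jog '[[[0,0,0],[0,0,40],1],[[0,0,0],[0,0,80],1],[[0,0,0],[0,0,105],1],[[0,0,0],[0,0,111],1],[[0,0,0],[0,0,115],1]]'
python3 -m jog '[[[0,0,0],[0,0,1],1],[[0,0,0],[0,0,2],1],[[0,0,0],[0,0,3],1],[[0,0,0],[0,0,3],1],[[0,0,0],[0,0,3],1]]'
```

```text
time: 34.55
tool_pos: [0.6575, -0.0219, 0.1467]
ee_rot: [-3.139, 0.002, 0.953]
wrist_force: [0.8, 0.2, -0.9]
width: 0.0497
time: 35.05
tool_pos: [0.6567, -0.0231, 0.0345]
ee_rot: [3.141, 0.0, 0.95]
wrist_force: [0.5, 0.1, -0.4]
width: 0.0494
time: 35.55
tool_pos: [0.6579, -0.0225, 0.0316]
ee_rot: [3.141, -0.001, 0.951]
wrist_force: [-0.5, 0.2, 0.9]
width: 0.0496
```

Run:
```python
from h import *
delta((.657,-.023,.031))
```

```text
t 35.5 tcp [ 0.6579 -0.0225  0.0316] w 0.0496 F [-0.53  0.16  0.87] q [-0.12  0.41  1.33  0.    1.4  -1.07]
turn [ 0.1 -0.  -0. ]
shift [-1. -0.  1.]
```

```bash
python3 -m jog '[[[0,0,0],[0,0,0.5],1],[[0,0,0],[0,0,0.5],-1],[[0,0,0],[0,0,0],-1],[[0,0,0],[0,0,0],-1],[[0,0,0],[0,0,0],-1]]'
python3 -m jog '[[[0,0,0],[0,0,0],-1],[[0,0,0],[0,0,0],-1],[[0,0,0],[0,0,0],-1],[[0,0,0],[0,0,-50],-1],[[0,0,0],[0,0,-100],-1]]'
python3 -m jog '[[[0,0,0],[-45,0,-8],-1],[[0,0,0],[-90,0,-8],-1],[[0,0,0],[-135,0,-8],-1],[[0,0,0],[-160,0,-8],-1],[[0,0,0],[-160,0,-8],-1]]'
python3 - <<'E'
from h import *
delta((.434,-.097,.14),(.434,-.097,.027)); bottles()
E
```

```text
time: 36.05
tool_pos: [0.6574, -0.0225, 0.0307]
ee_rot: [-3.141, 0.0, 0.951]
wrist_force: [-0.1, -0.3, -0.2]
width: 0.0781
time: 36.55
tool_pos: [0.6557, -0.0223, 0.1292]
ee_rot: [-3.136, 0.003, 0.951]
wrist_force: [1.4, -0.3, 1.5]
width: 0.0938
time: 37.05
tool_pos: [0.5629, -0.1555, 0.1394]
ee_rot: [3.141, 0.001, 0.947]
wrist_force: [-0.2, 0.9, -0.7]
width: 0.0938
t 37.0 tcp [ 0.5629 -0.1555  0.1394] w 0.0938 F [-0.22  0.95 -0.69] q [-0.37  0.18  1.39 -0.    1.56 -1.31]
turn [ 0.   0.  -0.3]
shift [ -28. -139.   -1.]
shift [ -28. -139.  112.]
[266, 110, 53, 45, 1370] [0.755 0.197] ztop 0.087
[391, 172, 21, 21, 346] [ 0.657 -0.022] ztop 0.085
[355, 179, 21, 22, 355] [0.639 0.049] ztop 0.085
[226, 192, 27, 30, 609] [0.59  0.292] ztop 0.129
[215, 236, 28, 29, 612] [0.508 0.307] ztop 0.129
[193, 264, 30, 27, 633] [0.457 0.342] ztop 0.129
[431, 285, 22, 22, 368] [ 0.434 -0.098] ztop 0.083
```

```bash
python3 -m jog '[[[0,0,0],[-10,-45,0],-1],[[0,0,0],[-20,-90,0],-1],[[0,0,0],[-28,-139,0],-1],[[0,0,0],[-28,-139,0],-1],[[0,0,0],[-28,-139,0],-1]]'
python3 -m jog '[[[0,0,0],[0,0,0],-1]]'
python3 - <<'E'
from h import *
delta((.434,-.097,.14),(.434,-.097,.027))
E
```

```text
time: 37.6
tool_pos: [0.4354, -0.0937, 0.1393]
ee_rot: [3.14, -0.001, 0.953]
wrist_force: [0.7, -0.7, 0.3]
width: 0.0941
time: 37.7
tool_pos: [0.4369, -0.0948, 0.1398]
ee_rot: [3.139, -0.001, 0.952]
wrist_force: [0.9, -0.9, -0.0]
width: 0.094
t 37.7 tcp [ 0.4369 -0.0948  0.1398] w 0.094 F [ 0.87 -0.92 -0.01] q [-0.34 -0.12  1.71  0.    1.55 -1.29]
turn [ 0.1 -0.1  0. ]
shift [-3. -1. -0.]
shift [ -4.  -1. 113.]
```

```bash
python3 -m jog '[[[0,0,0],[-3,-1,40],-1],[[0,0,0],[-3,-1,80],-1],[[0,0,0],[-3,-1,112],-1],[[0,0,0],[-3,-1,112],-1],[[0,0,0],[-3,-1,112],1]]' 
python3 -m jog '[[[0,0,0],[0,0,0],1],[[0,0,0],[0,0,0],1],[[0,0,0],[0,0,0],1],[[0,0,0],[0,0,0],1],[[0,0,0],[0,0,0],1]]'
python3 -m jog '[[[0,0,0],[0,0,0],1],[[0,0,0],[0,0,0],1],[[0,0,0],[0,0,-40],1],[[0,0,0],[0,0,-90],1],[[0,0,0],[0,0,-120],1]]'
python3 -m jog '[[[0,0,0],[0,0,0],1],[[0,0,0],[0,0,0],1],[[0,0,0],[0,0,0],1],[[0,0,0],[0,0,0],1]]'
python3 -m jog '[[[0,0,0],[0,0,0],1]]'
python3 -m jog '[[[0,0,0],[0,0,0],1]]'
python3 - <<'E'
from h import *
m=(.675,-.095);delta((*m,.15),(*m,.031))
E
```

```text
time: 38.2
tool_pos: [0.4338, -0.0971, 0.0273]
ee_rot: [-3.141, -0.0, 0.951]
wrist_force: [1.2, 0.4, 0.9]
width: 0.0892
time: 38.7
tool_pos: [0.4329, -0.0968, 0.0275]
ee_rot: [3.141, -0.0, 0.951]
wrist_force: [-0.5, 0.2, 4.3]
width: 0.0497
time: 39.2
tool_pos: [0.4334, -0.097, 0.1501]
ee_rot: [3.138, -0.001, 0.951]
wrist_force: [1.1, 0.1, -0.1]
width: 0.0496
time: 39.6
tool_pos: [0.4313, -0.0963, 0.1446]
ee_rot: [-3.137, 0.001, 0.951]
wrist_force: [-1.0, -0.6, 0.2]
width: 0.0497
time: 39.7
tool_pos: [0.4317, -0.0964, 0.1452]
ee_rot: [-3.138, 0.001, 0.951]
wrist_force: [-0.3, 0.4, -0.5]
width: 0.0496
time: 39.8
tool_pos: [0.4321, -0.0965, 0.1459]
ee_rot: [-3.14, 0.0, 0.951]
wrist_force: [0.2, -0.1, -2.1]
width: 0.0494
t 39.8 tcp [ 0.4321 -0.0965  0.1459] w 0.0494 F [ 0.2  -0.1  -2.05] q [-0.35 -0.13  1.71  0.    1.57 -1.3 ]
turn [-0.1  0.  -0.1]
shift [142. 197.  -5.]
shift [142. 197. 114.]
```

Empty (mean about −0.6 N), to the mat's −y slot.

```bash
python3 -m jog '[[[0,0,0],[28,39,0],1],[[0,0,0],[56,78,0],1],[[0,0,0],[84,117,0],1],[[0,0,0],[112,156,0],1],[[0,0,0],[142,197,0],1]]'
python3 -m jog '[[[0,0,0],[0,0,0],1],[[0,0,0],[0,0,40],1],[[0,0,0],[0,0,80],1],[[0,0,0],[0,0,105],1],[[0,0,0],[0,0,111],1]]'
python3 - <<'E'
from h import *
m=(.675,-.095);delta((*m,.15),(*m,.0295))
E
```

```text
time: 40.3
tool_pos: [0.6762, -0.0954, 0.1462]
ee_rot: [-3.141, 0.0, 0.951]
wrist_force: [0.6, -0.3, -0.4]
width: 0.0497
time: 40.8
tool_pos: [0.6708, -0.0948, 0.0308]
ee_rot: [-3.133, 0.004, 0.951]
wrist_force: [-0.6, -0.0, -0.4]
width: 0.0495
t 40.8 tcp [ 0.6708 -0.0948  0.0308] w 0.0495 F [-0.63 -0.03 -0.42] q [-0.22  0.46  1.26 -0.    1.43 -1.18]
turn [-0.5  0.2 -0.1]
shift [   2.    2. -119.]
shift [2. 4. 1.]
```

```bash
python3 -m jog '[[[0,0,0],[0,0,2],1],[[0,0,0],[0,0,3],1],[[0,0,0],[0,0,4],1],[[0,0,0],[0,0,5],1],[[0,0,0],[0,0,5],1]]'
python3 -m jog '[[[0,0,0],[0,0,0],1],[[0,0,0],[0,0,0],1]]'
```

```text
time: 41.3
tool_pos: [0.6752, -0.0956, 0.0321]
ee_rot: [3.14, -0.001, 0.951]
wrist_force: [0.5, 0.5, -0.0]
width: 0.0499
time: 41.5
tool_pos: [0.6748, -0.0955, 0.0312]
ee_rot: [3.141, -0.0, 0.951]
wrist_force: [-0.1, 0.5, 0.4]
width: 0.0494
```

```bash
python3 -m jog '[[[0,0,0],[0,0,1],1],[[0,0,0],[0,0,2],1],[[0,0,0],[0,0,2],1],[[0,0,0],[0,0,2],1]]'
python3 -m jog '[[[0,0,0],[0,0,0],-1],[[0,0,0],[0,0,0],-1],[[0,0,0],[0,0,0],-1],[[0,0,0],[0,0,0],-1],[[0,0,0],[0,0,0],-1]]'
python3 -m jog '[[[0,0,0],[0,0,0],-1],[[0,0,0],[0,0,0],-1],[[0,0,0],[0,0,-50],-1],[[0,0,0],[0,0,-100],-1],[[0,0,0],[0,0,-150],-1]]'
python3 -m jog '[[[0,0,0],[-45,0,-30],-1],[[0,0,0],[-90,0,-30],-1],[[0,0,0],[-135,0,-30],-1],[[0,0,0],[-160,0,-30],-1],[[0,0,0],[-160,0,-30],-1]]'
python3 - <<'E'
from h import *
im=bottles(); s,d=eyes.snapshot('side'); c=cloud('side',d)
m=((c[...,2]>.115)&(c[...,2]<.14)&(c[...,0]<.68)&(c[...,0]>.42)&(c[...,1]<.45)&(c[...,1]>.24)).astype(np.uint8)
k,l,st,_=cv2.connectedComponentsWithStats(m)
for i in range(1,k):
    if st[i,4]>60: P=c[l==i]; print('side',st[i],((P.min(0)+P.max(0))/2).round(3))
o=np.zeros((600,800,3),np.uint8); o[:600,:400]=cv2.resize(im[160:340,150:270],(400,600),interpolation=3); o[:450,405:795]=cv2.resize(s[...,::-1][220:370,225:355],(390,450),interpolation=3)
cv2.imwrite("pics/c4.png",o); delta()
E
```

```text
time: 41.9
tool_pos: [0.6748, -0.0955, 0.0296]
ee_rot: [3.141, -0.0, 0.951]
wrist_force: [-1.4, 1.2, 3.4]
width: 0.0495
time: 42.4
tool_pos: [0.6745, -0.0955, 0.0287]
ee_rot: [-3.141, 0.0, 0.951]
wrist_force: [0.1, -0.6, 0.7]
width: 0.0862
time: 42.9
tool_pos: [0.6742, -0.0954, 0.1802]
ee_rot: [-3.141, 0.0, 0.951]
wrist_force: [-0.2, 0.4, -0.6]
width: 0.094
time: 43.4
tool_pos: [0.5799, -0.2288, 0.2095]
ee_rot: [3.141, 0.001, 0.946]
wrist_force: [0.5, 0.5, 0.1]
width: 0.0941
[266, 109, 53, 41, 576] [0.76  0.197] ztop 0.082
[273, 126, 38, 15, 246] [0.749 0.197] ztop 0.088
[427, 164, 22, 22, 349] [ 0.675 -0.096] ztop 0.085
[391, 172, 21, 21, 343] [ 0.657 -0.023] ztop 0.085
[355, 179, 21, 22, 356] [0.639 0.049] ztop 0.085
[226, 192, 27, 29, 602] [0.59  0.292] ztop 0.129
[215, 236, 28, 28, 606] [0.508 0.308] ztop 0.129
[193, 264, 29, 27, 617] [0.457 0.342] ztop 0.129
side [253 248  20  19 284] [0.594 0.295 0.126]
side [284 264  20  19 299] [0.511 0.313 0.126]
side [298 283  20  20 318] [0.459 0.348 0.126]
t 43.5 tcp [ 0.5817 -0.2258  0.2091] w 0.0935 F [ 0.56  0.3  -0.52] q [-0.46  0.25  1.17  0.    1.72 -1.41]
turn [ 0.  -0.1 -0.1]
```

View pics/c4.png

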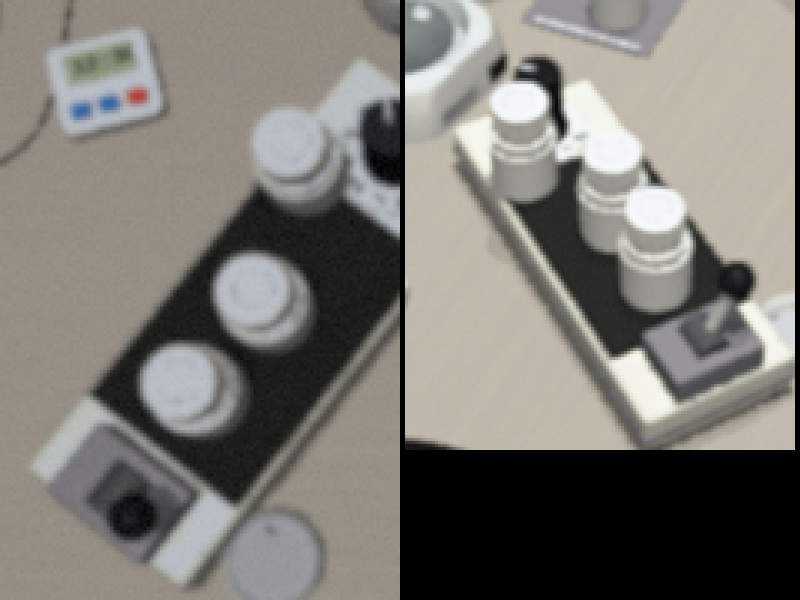

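Three empties stand on the mat. Platform bottles 1 and 2 stand well. Bottle 3 (crop (290,145) in the top view) overhangs the back corner at mixer (35,−77) mm. I regrip it.

```bash
python3 -m jog '[[[0,0,0],[41,-28,0],-1],[[0,0,0],[82,-56,0],-1],[[0,0,0],[123,-84,0],-1],[[0,0,0],[164,-112,0],-1],[[0,0,0],[205,-140,0],-1]]' >/dev/null
python3 -m jog '[[[0,0,0],[41,-28,0],-1],[[0,0,0],[82,-56,0],-1],[[0,0,0],[123,-84,0],-1],[[0,0,0],[164,-112,0],-1],[[0,0,0],[205,-140,0],-1]]' >/dev/null
python3 -m jog '[[[0,0,0],[19,-13,10],-1],[[0,0,0],[19,-13,10],-1],[[0,0,0],[19,-13,10],-1],[[0,0,0],[19,-13,10],-1]]'
python3 - <<'E'
from h import *
delta((.592,.294,.2),(.592,.294,.077))
E
```

```text
time: 44.9
tool_pos: [0.5923, 0.2933, 0.1993]
ee_rot: [3.141, 0.0, 0.951]
wrist_force: [0.1, -0.3, 0.5]
width: 0.0939
t 44.9 tcp [0.5923 0.2933 0.1993] w 0.0939 F [ 0.13 -0.27  0.53] q [ 0.37  0.34  1.08 -0.    1.72 -0.58]
turn [ 0.   0.  -0.1]
shift [ 0. -1. -1.]
shift [  0.  -1. 122.]
```

```bash
python3 -m jog '[[[0,0,0],[0,-1,40],-1],[[0,0,0],[0,-1,80],-1],[[0,0,0],[0,-1,110],-1],[[0,0,0],[0,-1,121],-1],[[0,0,0],[0,-1,121],-1]]'
python3 -m jog '[[[0,0,0],[0,0,0],1],[[0,0,0],[0,0,0],1],[[0,0,0],[0,0,0],1],[[0,0,0],[0,0,0],1],[[0,0,0],[0,0,0],1]]'
python3 -m jog '[[[0,0,0],[0,0,0],1],[[0,0,0],[0,0,0],1],[[0,0,0],[0,0,-10],1],[[0,0,0],[0,0,-20],1],[[0,0,0],[0,0,-20],1]]'
python3 - <<'E'
from h import *
p=mix(0,-.062); delta((*p,.095),(*p,.077))
E
```

```text
time: 45.4
tool_pos: [0.5908, 0.2927, 0.0765]
ee_rot: [-3.14, 0.003, 0.95]
wrist_force: [1.0, -0.6, -0.8]
width: 0.094
time: 45.9
tool_pos: [0.5917, 0.2944, 0.0787]
ee_rot: [3.141, -0.001, 0.951]
wrist_force: [-0.1, -0.3, -0.0]
width: 0.0573
time: 46.4
tool_pos: [0.5924, 0.2946, 0.1001]
ee_rot: [3.14, -0.003, 0.951]
wrist_force: [0.2, 0.1, -2.9]
width: 0.0497
t 46.4 tcp [0.5924 0.2946 0.1001] w 0.0497 F [ 0.16  0.15 -2.89] q [ 0.38  0.37  1.24 -0.    1.53 -0.58]
turn [ 0.1 -0.2 -0.1]
shift [-36. -15.   5.]
shift [-36. -15.  23.]
```

```bash
python3 -m jog '[[[0,0,0],[-18,-7,0],1],[[0,0,0],[-35,-14,0],1],[[0,0,0],[-35,-14,0],1],[[0,0,0],[-35,-14,10],1],[[0,0,0],[-35,-14,16],1]]'
python3 -m jog '[[[0,0,0],[0,0,1],1],[[0,0,0],[0,0,2],1],[[0,0,0],[0,0,3],1],[[0,0,0],[0,0,4],1],[[0,0,0],[0,0,4],1]]'
python3 - <<'E'
from h import *
p=mix(0,-.062); delta((*p,.077))
E
```

```text
time: 46.9
tool_pos: [0.56, 0.274, 0.081]
ee_rot: [-3.141, -0.0, 0.951]
wrist_force: [-0.4, -0.5, -3.0]
width: 0.0499
time: 47.4
tool_pos: [0.56, 0.274, 0.0783]
ee_rot: [3.141, -0.001, 0.951]
wrist_force: [-0.7, -0.5, -2.0]
width: 0.0495
t 47.4 tcp [0.56   0.274  0.0783] w 0.0495 F [-0.71 -0.47 -1.97] q [ 0.36  0.3   1.37  0.    1.47 -0.59]
turn [ 0.  -0.  -0.1]
shift [-0. -0.  1.]
```

```bash
python3 -m jog '[[[0,0,0],[0,0,1],1],[[0,0,0],[0,0,2],1],[[0,0,0],[0,0,2],1]]'
python3 -m jog '[[[0,0,0],[0,0,0],-1],[[0,0,0],[0,0,0],-1],[[0,0,0],[0,0,0],-1],[[0,0,0],[0,0,0],-1],[[0,0,0],[0,0,0],-1]]'
python3 -m jog '[[[0,0,0],[0,0,0],-1],[[0,0,0],[0,0,0],-1],[[0,0,0],[0,0,-40],-1],[[0,0,0],[0,0,-90],-1],[[0,0,0],[0,0,-130],-1]]'
python3 -m jog '[[[0,0,0],[-45,0,-10],-1],[[0,0,0],[-90,0,-10],-1],[[0,0,0],[-135,0,-10],-1],[[0,0,0],[-180,0,-10],1],[[0,0,0],[-180,0,-10],1]]'
python3 -m jog '[[[0,0,0],[0,0,0],1],[[0,0,0],[0,0,0],1]]'
python3 - <<'E'
from h import *
im=bottles(); s,d=eyes.snapshot('side')
p=mix(-.07,.132); delta((*p,.2),(*p,.105))
o=np.zeros((600,800,3),np.uint8); o[:600,:400]=cv2.resize(im[160:340,180:300],(400,600),interpolation=3); o[:450,405:795]=cv2.resize(s[...,::-1][220:370,225:355],(390,450),interpolation=3)
cv2.imwrite("pics/c5.png",o)
E
```

```text
time: 47.7
tool_pos: [0.5601, 0.274, 0.0783]
ee_rot: [3.14, -0.002, 0.951]
wrist_force: [-1.6, -1.5, 6.0]
width: 0.0495
time: 48.2
tool_pos: [0.5597, 0.2738, 0.0757]
ee_rot: [-3.141, 0.0, 0.951]
wrist_force: [0.5, -0.2, 0.5]
width: 0.086
time: 48.7
tool_pos: [0.5599, 0.2739, 0.2084]
ee_rot: [3.141, -0.001, 0.951]
wrist_force: [-0.0, 0.6, 0.0]
width: 0.0941
time: 49.2
tool_pos: [0.4526, 0.1243, 0.2162]
ee_rot: [3.141, 0.001, 0.947]
wrist_force: [0.6, 1.2, 0.0]
width: 0.0812
time: 49.4
tool_pos: [0.4559, 0.1279, 0.2162]
ee_rot: [3.141, -0.001, 0.952]
wrist_force: [-0.8, 0.3, 0.0]
width: 0.0656
[266, 110, 53, 44, 1623] [0.756 0.197] ztop 0.087
[427, 164, 22, 22, 354] [ 0.675 -0.096] ztop 0.085
[236, 209, 27, 29, 603] [0.558 0.271] ztop 0.129
[215, 236, 28, 29, 610] [0.508 0.308] ztop 0.129
[193, 264, 30, 27, 635] [0.457 0.342] ztop 0.129
t 49.5 tcp [0.4559 0.1282 0.2159] w 0.057 F [ 0.69 -0.76 -0.21] q [ 0.15 -0.09  1.52  0.    1.7  -0.8 ]
turn [-0. -0.  0.]
shift [ 109. -194.   16.]
shift [ 109. -194.  111.]
```

View pics/c5.png

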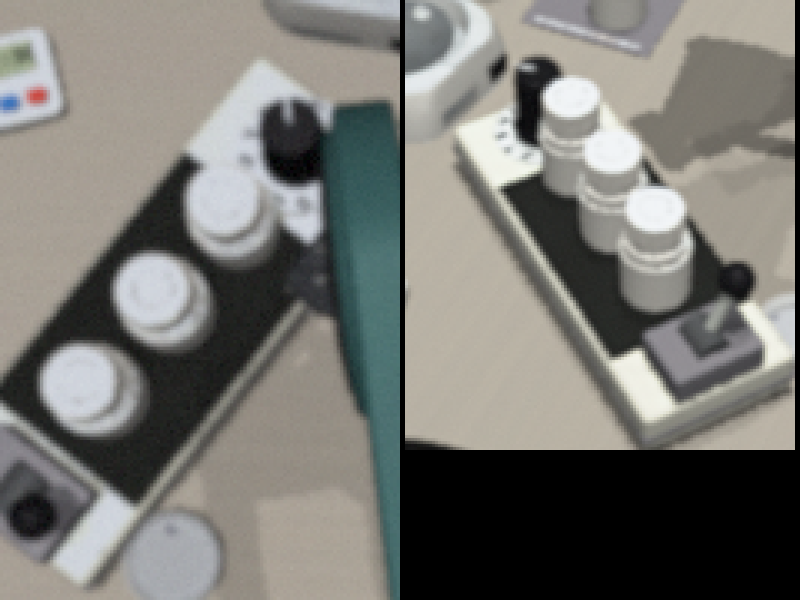

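Platform row is in order, at (225,205), (155,290) and (80,385) in the top crop, and the pointer at (288,108) is still at 6. I go to the front of the toggle and check the mat before pushing.

```bash
python3 -m jog '[[[0,0,0],[24,-43,0],1],[[0,0,0],[48,-86,0],1],[[0,0,0],[72,-129,0],1],[[0,0,0],[96,-172,5],1],[[0,0,0],[108,-194,16],1]]' >/dev/null
python3 -m jog '[[[0,0,0],[0,0,40],1],[[0,0,0],[0,0,80],1],[[0,0,0],[0,0,95],1],[[0,0,0],[0,0,95],1],[[0,0,0],[0,0,95],1]]'
python3 - <<'E'
from h import *
p=mix(-.07,.132); q=mix(.005,.132); delta((*p,.105),(*q,.105)); im=bottles(); s,d=eyes.snapshot('side')
o=np.zeros((400,800,3),np.uint8); o[:400,:400]=cv2.resize(im[230:350,150:270],(400,400),interpolation=3); o[:400,405:795]=cv2.resize(s[...,::-1][275:375,280:378],(390,400),interpolation=3)
cv2.imwrite("pics/c6.png",o)
E
```

```text
time: 50.5
tool_pos: [0.3603, 0.3287, 0.1053]
ee_rot: [-3.142, -0.0, 0.952]
wrist_force: [0.8, 0.6, 0.3]
width: 0.0006
t 50.5 tcp [0.3603 0.3287 0.1053] w 0.0006 F [0.83 0.64 0.25] q [ 0.62 -0.01  1.67  0.    1.48 -0.33]
turn [-0. -0.  0.]
shift [1. 0. 0.]
shift [76.  0.  0.]
[266, 110, 53, 44, 1126] [0.756 0.197] ztop 0.086
[427, 164, 22, 22, 351] [ 0.675 -0.096] ztop 0.085
[391, 172, 21, 22, 353] [ 0.656 -0.023] ztop 0.085
[355, 179, 21, 22, 351] [0.639 0.049] ztop 0.085
[236, 209, 28, 29, 599] [0.558 0.271] ztop 0.129
[215, 236, 28, 28, 608] [0.508 0.307] ztop 0.129
[193, 264, 29, 27, 624] [0.457 0.342] ztop 0.129
```

View pics/c6.png

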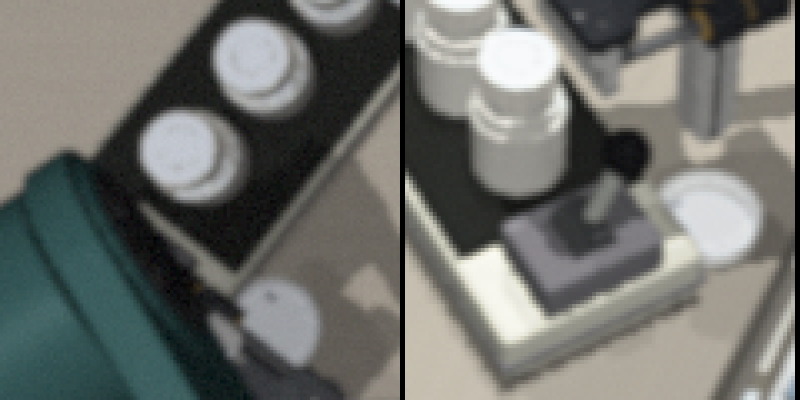

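All six bottles are placed. The closed fingertip (side crop (708,130)) stands in front of the toggle ball (625,155). Push now.

```bash
python3 -m jog '[[[0,0,0],[15,0,0],1],[[0,0,0],[25,0,0],1],[[0,0,0],[35,0,0],1],[[0,0,0],[45,0,0],1],[[0,0,0],[55,0,0],1]]'
python3 -m jog '[[[0,0,0],[7,0,0],1],[[0,0,0],[14,0,0],1],[[0,0,0],[18,0,0],1],[[0,0,0],[18,0,0],1]]'
python3 -m jog '[[[0,0,0],[2,0,0],1],[[0,0,0],[4,0,0],1],[[0,0,0],[4,0,0],1]]'
```

```text
time: 51.1
tool_pos: [0.3925, 0.3734, 0.1053]
ee_rot: [3.141, -0.001, 0.951]
wrist_force: [-0.5, -1.9, 0.9]
width: 0.0005
time: 51.5
tool_pos: [0.4025, 0.3878, 0.1044]
ee_rot: [-3.141, 0.0, 0.951]
wrist_force: [0.8, 0.1, 0.1]
width: 0.0005
time: 51.8
tool_pos: [0.4031, 0.3885, 0.1046]
ee_rot: [-3.141, 0.006, 0.951]
wrist_force: [-3.2, -6.3, 2.3]
width: 0.0003
```

```bash
python3 -m jog '[[[0,0,0],[1.5,0,0],1],[[0,0,0],[1.5,0,0],1]]'
python3 -m jog '[[[0,0,0],[-20,0,0],1],[[0,0,0],[-45,0,0],1],[[0,0,0],[-65,0,-30],1],[[0,0,0],[-75,0,-80],1],[[0,0,0],[-75,0,-120],1]]'
python3 -m jog '[[[0,0,0],[-50,0,0],1],[[0,0,0],[-80,0,0],1],[[0,0,0],[-80,0,0],1],[[0,0,0],[-80,0,0],1],[[0,0,0],[-80,0,0],1]]'
python3 - <<'E'
from h import *
delta(); im=bottles(); s,d=eyes.snapshot('side')
o=np.zeros((600,800,3),np.uint8); o[:300,:]=cv2.resize(im[150:345,150:470],(800,488),interpolation=3)[:300]; o[:450,:400]=cv2.resize(im[160:340,150:310],(400,450),interpolation=3); o[:450,405:795]=cv2.resize(s[...,::-1][225:375,235:365],(390,450),interpolation=3)
cv2.imwrite("pics/c7.png",o)
E
```

```text
time: 52.0
tool_pos: [0.4032, 0.3886, 0.1046]
ee_rot: [-3.141, 0.009, 0.951]
wrist_force: [-5.6, -8.0, 3.7]
width: 0.0003
time: 52.5
tool_pos: [0.3615, 0.3301, 0.2274]
ee_rot: [3.141, -0.003, 0.951]
wrist_force: [0.8, 0.6, 0.2]
width: 0.0004
time: 53.0
tool_pos: [0.3161, 0.2662, 0.225]
ee_rot: [3.142, -0.001, 0.951]
wrist_force: [0.1, 0.5, -0.3]
width: 0.0003
t 53.0 tcp [0.3161 0.2662 0.225 ] w 0.0003 F [ 0.14  0.5  -0.35] q [ 0.56 -0.23  1.63  0.    1.74 -0.39]
turn [ 0.  -0.1 -0. ]
[266, 109, 53, 42, 1052] [0.759 0.197] ztop 0.086
[427, 164, 22, 22, 348] [ 0.675 -0.097] ztop 0.085
[391, 172, 21, 21, 351] [ 0.657 -0.022] ztop 0.085
[355, 179, 21, 22, 358] [0.639 0.049] ztop 0.085
[236, 209, 27, 29, 598] [0.558 0.271] ztop 0.129
[215, 236, 28, 28, 605] [0.508 0.308] ztop 0.129
[193, 264, 29, 27, 624] [0.457 0.342] ztop 0.129
```

View pics/c7.png

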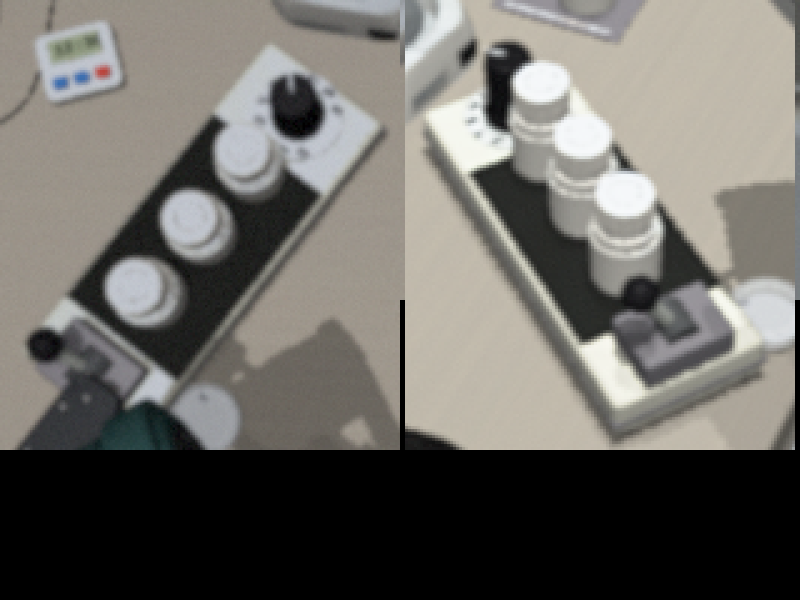

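The toggle ball lies at the back (top crop (45,345)), and the pointer at (292,82) points up and slightly left, at mark 6. All six bottles stand in place, so I hand in.

```bash
python3 -c "
from bench import close_job; print(close_job())"
```

```text
the job is handed in; nothing more can be done
None
```

The job is done and handed in at about 53 s of the 192 s allowed. I turned the sleeve from 2 to 6, then sorted all six bottles. The three filled ones (about 0.29–0.37 kg in the grip) are on the platform and the three empties are on the mat. I pushed the switch last.

- **Knocked bottle:** the third platform bottle was knocked about 3 cm aside during the run. I found this in a camera check and set it back in its slot before pushing the switch.
- **Weighing:** readings for the empties were noisy, from +1.1 to −2.1 N, but their averages were between about 0 and −1 N. The filled ones averaged −2.9 N or more, so the two groups are clearly apart.
- **Final pictures:** all six bottles stand upright where they belong, with measured tops at 129 mm on the platform and 85 mm on the mat. The toggle lies fully at the back, pushed against its stop with about 10 N. The dish and timer were not touched, and the arm is clear of everything.
- **Sleeve reading:** the pointer read about 10–20° in world axes against 9.6° for mark 6. The neighbouring marks are 30° away, so it is at 6.

No final check failed.

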